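Rack a threaded stud in the indexing carousel and advance it one click

TASK

Rack the black threaded stud in the small tool carousel: first lay it in the orange angled rest, threaded end down against the foot plate, and let go; then take it by its plain end, stand it fully down in the empty socket at the red load mark, threaded end first, and let go. Then turn the carousel by its black bar exactly one click anticlockwise (seen from above), so that the next socket comes to the mark, and leave everything else where it is.

Things in the scene. Friction and masses are not known exactly. Their poses are not given: they have to be found in the camera images.
- stud: Black steel stud, a round bar 160 mm long with a paper tag near the middle: one half threaded (21 mm diameter), the other plain (19 mm), about 0.2 kg. Starts lying on the table; it can roll. Origin under its middle as it lies; y runs along the bar from the threaded to the plain end, z up as it lies (centre line at x = -2, z = 12 mm).
- thread_end (a point): Centre of the stud's threaded end face.
- plain_end (a point): Centre of the stud's plain end face; axes as stud.
- angled_rest: Fixed rest: base plate 110 x 70 x 10 mm with two orange V saddles (36 mm across) in line on a 45 degree slope rising towards its +x, and a foot plate at the low end. Origin: centre of the underside; y level, across the slope. Saddles stand 4-18 and 92-106 mm up the slope from the foot plate; between them it is free to 30 mm below the stud's centre line.
- rest_foot (a point): Point on the foot plate where the centre of the stud's lower end face belongs, at (-45, 0, 45) mm in angled_rest. A stud set down higher on the slope may not slide down by itself.
- rest_top (a point): Centre of the stud's upper end face when it is seated in the rest: 160 mm up the slope from rest_foot, 158 mm above the table. The last 54 mm of the stud stand free above the upper saddle.
- carousel_base: Fixed round grey base of the carousel, 190 mm diameter, 12 mm high; origin at the centre of its underside. A red tongue (load mark) juts out on its -x side, the spring strut of the clicks on its +x side. A cold chisel (top 173 mm above the table) is fixed in the socket opposite the mark and a lag screw (top 140 mm) in the next one anticlockwise.
- load_mark (a point): Top of the red load mark, 107 mm from the carousel's axis.
- carousel (a joint): Angle of the carousel, 0 as it starts (in a click position, against a stop), growing anticlockwise seen from above. The next click position, also against a stop, is at 1.047 rad (60 degrees). A spring strut holds it in either: about 0.1 N m turns it; before halfway (0.52 rad) it springs back when let go, past halfway it snaps on to the next click.
- load_socket (a point): Centre of the padded floor (23.5 mm above the table) of the empty socket at the load mark; it turns with the carousel. Six blue sockets stand on a circle of 60 mm radius on a 170 mm disc; each has a 27 mm bore, a mouth flared to 37 mm, and a rim 53 mm above its floor: a loose fit in which the stud may rock a little. z up; the socket lies at -x from the carousel's axis.
- turn_bar (a point): Middle of the black turning bar on the carousel's central column, 195 mm above the table: 70 mm long (along this point's y), 14 mm thick (along x), 24 mm high; x and y turn with the carousel. Nothing else there is higher than the seated stud's top, 184 mm.
- chisel: Bystander: old chisel with a wooden handle lying flat, 29 x 235 x 31 mm, long along its y, origin under its middle; leave alone.
- screwdriver: Bystander: worn screwdriver lying flat, 226 mm long along its y, 35 mm high, origin under its middle; leave alone.
- wood_block: Bystander: notched hardwood block, 34 x 115 x 16 mm, long along its y, origin under its middle; leave alone.
Mind the look-alikes: they are no part of the job. Leave any pink look-alike of the stud alone.

How it is judged:
By the outcome, as a careful person would: the job done as asked, in the order asked, and still so for the second after the job is handed in, with the robot touching nothing.
It also fails if it takes over 72 s, if anything falls off the work surface, if the arm or the gripper's body presses on something with over 40 N, if the wrist force passes 120 N, or if a joint passes its speed limit or range.

ROBOT

A 6-joint arm with a two-finger parallel gripper is mounted at the origin on the work surface; the furniture and walls round the work are solid. World frame = base frame: x ahead of the robot, y to its left, z up, the work surface at z = 0. Lengths are in m, angles in rad, forces in N, time in s.
With the tool pointing down it reaches from about 0.25 to 0.725 m from the base axis. Payload 4 kg.
Tool frame: the origin (TCP) lies midway between the tips of the shut fingers; the grasp point (between the pads) lies pinch_z behind it (pinch_z is the distance from the TCP to the grasp point, in m); z points along the fingers, y is the direction in which the jaws open and shut (so a half turn about z gives the same grasp; the last joint's range is limited). The gripper opens to 85 mm and grips with 20 to 120 N. Pads are 22 mm wide; open, the fingers measure 114 mm over their backs; the gripper's body (76 mm by 85 mm) begins 54 mm behind the grasp point. The pads swing forward as they close: fully open they stand 13 mm farther back than shut.
Start: joints at [1.217, 0.241, 0.005, 1.335, 0, 1.571], TCP at [0.173, 0.469, 0.231] pointing down, gripper open.
Joint ranges: [-2.72, 2.72], [-1.05, 1.87], [-1.09, 1.28], [-1.99, 2.15], [-1.42, 1.44], [-3.14, 3.14]. Speed limits (rad/s): [2.79, 2.79, 3.14, 3.14, 3.14, 3.14].

INTERFACE

Orientations are given as a unit quaternion [x, y, z, w].
In Python, from workcell import * gives the robot as it stands.
- The arm moves only by the tool move_arm, never from a script. Its argument "motion" is a list of rows, each a list of 3 entries, a list of its own where there are three numbers: the finger opening in mm, from 0 to 85.4, then the shift along the tool's x, y, z in units of 50 mm (1.0 is 50 mm), then the turn about the tool's z in units of 6 degrees (1.0 is 6 degrees). In form: [[claw, [dx, dy, dz], roll], ...]. A call has exactly 10 rows; each row is the pose to reach, as a shift and turn from the pose commanded when the call began, along the tool's axes at that moment; what a row does not reach only later rows make up. A row lasts 1/10 s, in which the tool goes at most 50 mm and 8.59 degrees, less where a joint would pass 70% of its speed; a pose out of reach is approached as far as the arm can. A call with a gripper value outside its range is refused whole. The fingers move at their own pace and stop on an object; the grip force is fixed at half the most. Time passes only in rows, so rows that repeat a pose let the fingers close, or fill a call up. It gives the time, the measured TCP pose, the force and the opening at its end, in the units of the state.
- get_obs(): the state, without advancing time (a new reading comes with each control period).
- camera(name): name is "scene" or "top"; returns a dict with "color" (400x640x3 uint8, red, green, blue), "fx", "fy", "cx", "cy" (pixels), "distortion" ([k1, k2, p1, p2, k3] as OpenCV has them; the pictures are not rectified), "rvec" (rotation vector, rad) and "tvec" (3), from world to camera coordinates, as OpenCV has them. Camera axes: x right, y down, z forward; pixel columns grow to the right and rows downward; lengths in m; the calibration is good to about 2 mm. A picture is of the moment at which its call begins. There is no depth.
- job_done(): hands the job in, once; it reports no verdict.
The state is a dict: "clock": time; "joint_pos": joint angles; "joint_vel": joint speeds; "tau": joint torques, N m; "eef_pos": TCP position; "tool_rot": TCP orientation; "ft_force": force on the tool from outside, world axes, zero at the start; "ft_torque": the same for the moment, N m; "grip_width": finger opening in m.
Only numpy, scipy, OpenCV 4.12 (cv2) and the standard library are available. Lean on these libraries where they do the work, as an engineer would, in place of code of your own. Each camera call takes 0.05 s, during which the arm holds its last target.

## Working session

There is one attempt and no reset: what is moved stays moved. The work goes in short steps, Python scripts to look and compute and a tool call to move; the robot and the scene stay as the last step left them, time stands still between calls to the robot, and variables do not carry over. Pictures are saved under pics/ and viewed, and the job is handed in when it is done.

Besides the shell and the picture viewer there is one more tool, called after "Request:" as name(argument=value, ...), one argument or row to a line, values as JSON. move_arm: Moves the arm, as the interface text tells. Its arguments: {"type":"object","properties":{"motion":{"type":"array","items":{"type":"array"}}},"required":["motion"]}

```bash
ls; mkdir -p pics
python3 - <<'E'
from workcell import *
import cv2,pickle
o=get_obs();print(o)
for n in("scene","top"):
    c=camera(n);cv2.imwrite(f"pics/{n}0.png",c["color"][:,:,::-1]);pickle.dump(c,open(f"{n}0.pkl","wb"))
    print({k:v for k,v in c.items() if k!="color"})
E
```

```text
pics
{'clock': 0.0, 'joint_pos': array([ 1.21702630e+00,  2.41420547e-01,  3.70656398e-03,  1.33520664e+00,
       -1.17544693e-05,  1.57079849e+00]), 'joint_vel': array([ 7.85545640e-05,  3.61993254e-04, -5.51399676e-04,  1.99903067e-04,
       -9.56573529e-04, -1.01038475e-03]), 'tau': array([-6.67763088e-04, -3.72317970e+01,  2.52406883e+01,  1.70331012e-02,
       -1.26569739e-04, -9.48251653e-06]), 'eef_pos': array([0.1729987 , 0.46843143, 0.23040245]), 'tool_rot': array([ 1.75965013e-01,  9.84395848e-01, -1.04660795e-03, -1.81112972e-04]), 'ft_force': array([-0.29542211,  0.47768884, -0.31209767]), 'ft_torque': array([ 0.0158073 ,  0.03220536, -0.03084969]), 'grip_width': 0.08582549018238585}
{'fx': 376.83169877090387, 'fy': 376.83169877090387, 'cx': 315.28942033425267, 'cy': 197.27321228200336, 'distortion': array([-0.07191584,  0.        ,  0.        ,  0.        ,  0.        ]), 'rvec': array([ 0.85290483, -2.29472093,  1.3535074 ]), 'tvec': array([0.6806647 , 0.14532728, 1.23815914])}
{'fx': 479.16210684192737, 'fy': 479.16210684192737, 'cx': 323.03895485820476, 'cy': 195.3859360890126, 'distortion': array([-0.11649958,  0.        ,  0.        ,  0.        ,  0.        ]), 'rvec': array([ 2.14152725, -2.10445424,  0.21577119]), 'tvec': array([0.42942741, 0.54791443, 1.3090074 ])}
```

View pics/scene0.png

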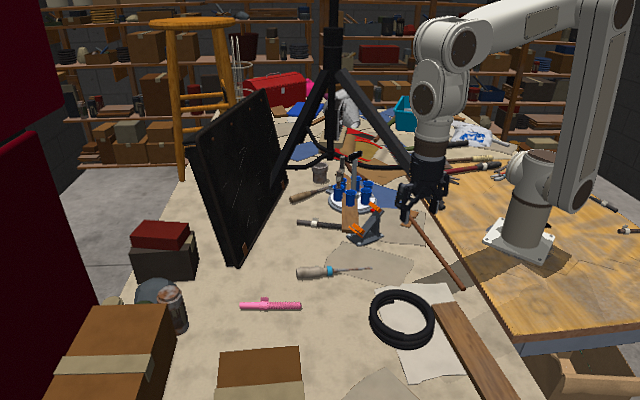

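View pics/top0.png

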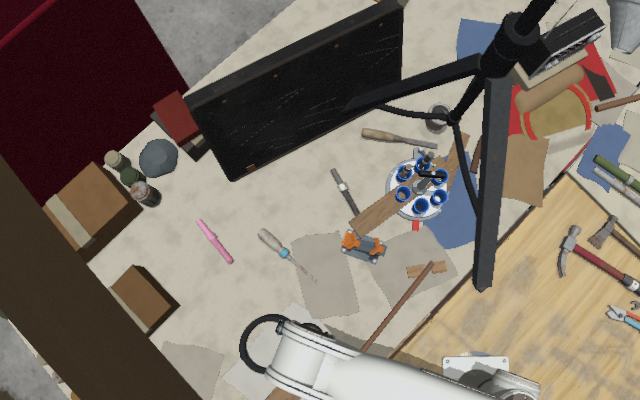

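Run:
```python
import cv2
a=cv2.imread("pics/top0.png")[140:290,310:480];cv2.imwrite("pics/tcrop.png",cv2.resize(a,None,fx=4.6,fy=4,interpolation=cv2.INTER_CUBIC) if 0 else cv2.resize(a,None,fx=4,fy=4,interpolation=cv2.INTER_CUBIC))
a=cv2.imread("pics/scene0.png")[140:260,280:450];cv2.imwrite("pics/scrop.png",cv2.resize(a,None,fx=4.5,fy=4.5,interpolation=cv2.INTER_CUBIC))
```

```text
(no output)
```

View pics/tcrop.png

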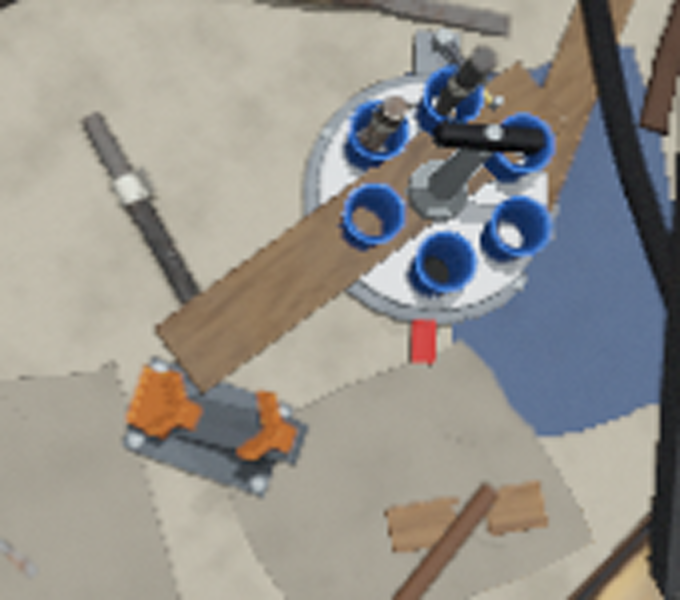

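View pics/scrop.png

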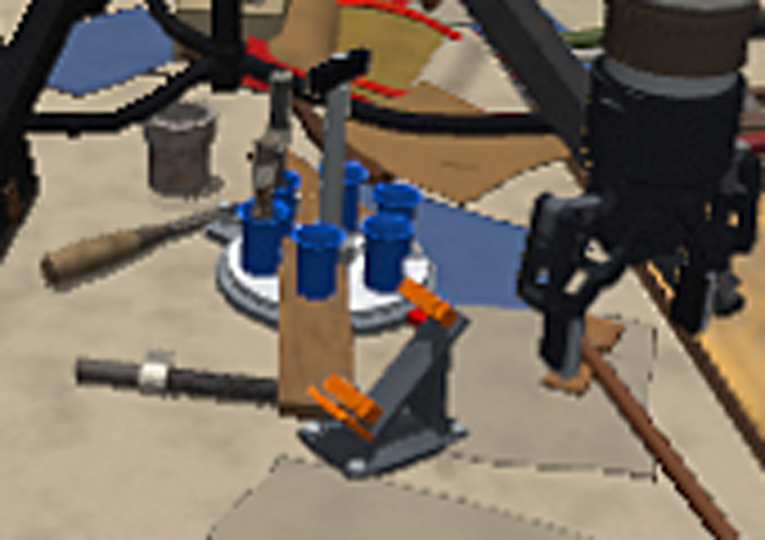

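```bash
cat > h.py <<'E'
import cv2,numpy as np,pickle
C={n:pickle.load(open(f"{n}0.pkl","rb")) for n in("scene","top")}
def ray(n,p):
    c=C[n];K=np.array([[c["fx"],0,c["cx"]],[0,c["fy"],c["cy"]],[0,0,1]])
    u=cv2.undistortPoints(np.array([[p]],float),K,c["distortion"])[0,0]
    R=cv2.Rodrigues(c["rvec"])[0];d=R.T@np.r_[u,1];return -R.T@c["tvec"],d/np.linalg.norm(d)
def onz(n,p,z):
    o,d=ray(n,p);return o+d*(z-o[2])/d[2]
def tri(ps,pt):
    a,d=ray("scene",ps);b,e=ray("top",pt)
    s=np.linalg.lstsq(np.c_[d,-e],b-a,rcond=None)[0]
    p,q=a+s[0]*d,b+s[1]*e;return (p+q)/2,np.linalg.norm(p-q)
def proj(n,X):
    c=C[n];K=np.array([[c["fx"],0,c["cx"]],[0,c["fy"],c["cy"]],[0,0,1]])
    return cv2.projectPoints(np.array(X,float).reshape(-1,3),c["rvec"],c["tvec"],K,c["distortion"])[0][:,0]
def tc(x,y):return (310+x/4-.4,140+y/4-.4)
def sc(x,y):return (280+x/4.5-.4,140+y/4.5-.4)
E
python3 - <<'E'
from h import *
np.set_printoptions(precision=4,suppress=True)
print("cams",ray("top",(320,200))[0],ray("scene",(320,200))[0])
print("plank",tri(sc(280,408),tc(160,330)),tri(sc(350,415),tc(205,390)))
for n,p in [("top",tc(94,118)),("top",tc(131,186)),("top",tc(195,298)),("scene",sc(78,370)),("scene",sc(155,372)),("scene",sc(280,390))]:
    print(n,onz(n,p,.012))
# plank fit
print("bar",tri(sc(338,72),tc(490,135)), "mark top",onz("top",tc(424,342),.012))
for q in [(373,215),(443,262),(516,228),(520,146),(452,97),(376,132)]: print("rim",onz("top",tc(*q),.0765))
print("rest screws",[onz("top",tc(*q),.012) for q in [(159,366),(134,440),(259,484),(287,410)]])
E
```

```text
cams [0.2776 0.4479 1.3858] [-0.1327  1.2152  0.7232]
plank (array([0.4702, 0.3611, 0.018 ]), np.float64(0.0008877217345015173)) (array([0.4286, 0.3286, 0.0136]), np.float64(0.002580542391879115))
top [0.6278 0.4102 0.012 ]
top [0.5769 0.3824 0.012 ]
top [0.4946 0.3352 0.012 ]
scene [0.6244 0.4152 0.012 ]
scene [0.578  0.3781 0.012 ]
scene [0.4904 0.3346 0.012 ]
bar (array([0.5749, 0.1589, 0.1935]), np.float64(0.001414518618548348)) mark top [0.465  0.1682 0.012 ]
rim [0.5453 0.2157 0.0765]
rim [0.5127 0.1669 0.0765]
rim [0.5379 0.1144 0.0765]
rim [0.5972 0.1096 0.0765]
rim [0.632  0.1575 0.0765]
rim [0.6052 0.2125 0.0765]
rest screws [array([0.4445, 0.3611, 0.012 ]), array([0.3909, 0.3786, 0.012 ]), array([0.3608, 0.2889, 0.012 ]), array([0.4141, 0.2686, 0.012 ])]
```

Run:
```python
import cv2,numpy as np
a=cv2.imread("pics/top0.png")[160:225,320:370];b=cv2.imread("pics/scene0.png")[212:242,290:362]
A=cv2.resize(a,None,fx=8,fy=8,interpolation=cv2.INTER_CUBIC);B=cv2.resize(b,None,fx=5,fy=5,interpolation=cv2.INTER_CUBIC)
o=np.zeros((520,770,3),np.uint8);o[:,:400]=A;o[:150,405:765]=B;cv2.imwrite("pics/stud.png",cv2.convertScaleAbs(o,alpha=1.5,beta=20))
```

```text
(no output)
```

View pics/stud.png

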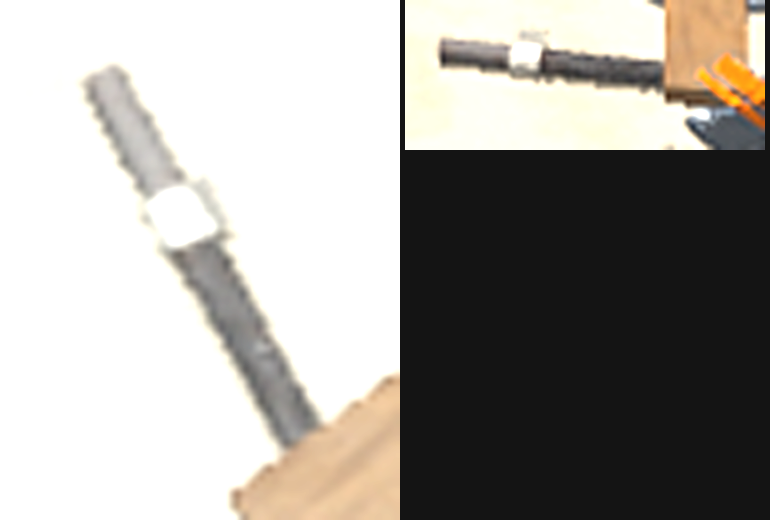

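```bash
python3 - <<'E'
import workcell; print([n for n in dir(workcell) if n[0]!='_'], getattr(workcell,'pinch_z',None))
from h import *
np.set_printoptions(precision=4,suppress=True)
p0=[];
for n,a,b in [("top",(333.1,169.1),(357.5,214.4)),("scene",(297,222.4),(341.4,227))]:
    A=onz(n,np.array(a)-.5,.012);B=onz(n,np.array(b)-.5,.012);print(n,A,B,np.linalg.norm(A-B),np.degrees(np.arctan2(*(A-B)[1::-1])))
img={n:C[n]["color"] for n in C}
for n in C:
    hsv=cv2.cvtColor(img[n],cv2.COLOR_RGB2HSV)
    m=cv2.inRange(hsv,(5,180,120),(20,255,255))
    k,l,s,c=cv2.connectedComponentsWithStats(m)
    print(n,"orange",[(s[i],c[i]) for i in range(1,k) if s[i][4]>15])
    m=cv2.inRange(hsv,(105,180,60),(125,255,255))
    k,l,s,c=cv2.connectedComponentsWithStats(m)
    print(n,"blue",[(s[i],c[i]) for i in range(1,k) if s[i][4]>15])
E
python3 - <<'E'
import cv2,numpy as np
a=cv2.imread("pics/top0.png")[222:268,336:392];b=cv2.imread("pics/scene0.png")[195:250,335:390]
o=np.zeros((440,800,3),np.uint8)
A=cv2.resize(a,None,fx=7,fy=7,interpolation=cv2.INTER_CUBIC);B=cv2.resize(b,None,fx=7,fy=7,interpolation=cv2.INTER_CUBIC)
o[:322,:392]=A;o[:385,400:785]=B;cv2.imwrite("pics/rest.png",cv2.convertScaleAbs(o,alpha=1.4))
a=cv2.imread("pics/top0.png")[145:235,378:458];b=cv2.imread("pics/scene0.png")[145:220,320:385]
o=np.zeros((540,800,3),np.uint8)
A=cv2.resize(a,None,fx=5,fy=5,interpolation=cv2.INTER_CUBIC);B=cv2.resize(b,None,fx=6,fy=6,interpolation=cv2.INTER_CUBIC)
o[:450,:400]=A;o[:450,405:795]=B;cv2.imwrite("pics/car.png",o)
E
```

```text
['Unreachable', 'camera', 'get_obs', 'job_done', 'pinch_z'] 0.0187
top [0.6293 0.4117 0.012 ] [0.4951 0.3391 0.012 ] 0.15257180733409098 28.41200722014613
scene [0.6252 0.4165 0.012 ] [0.4919 0.3378 0.012 ] 0.15480129002341098 30.554448396069596
scene orange [(array([149,  17,  86,   9, 602], dtype=int32), array([190.2841,  20.8571])), (array([221,  79,   4,   8,  16], dtype=int32), array([222.5   ,  81.8125])), (array([180,  92,  43,   6,  89], dtype=int32), array([201.4944,  94.1573])), (array([181, 102,  48,   8, 133], dtype=int32), array([206.2406, 105.9248])), (array([183, 127,  19,   4,  49], dtype=int32), array([191.6122, 128.5918])), (array([510, 141,   9,   3,  18], dtype=int32), array([514.1667, 141.8333])), (array([369, 202,  11,   9,  46], dtype=int32), array([373.7174, 206.0652])), (array([349, 223,  15,  13,  72], dtype=int32), array([356.0556, 228.4861]))]
scene blue [(array([287, 102,  18,  15, 141], dtype=int32), array([296.0355, 109.0213])), (array([315, 104,   9,  14,  41], dtype=int32), array([318.7805, 109.    ])), (array([476, 133,   8,   4,  16], dtype=int32), 
[... 587 characters left out ...]
), (array([398, 166,   6,   8,  19], dtype=int32), array([400.2105, 169.0526])), (array([404, 172,   7,   7,  18], dtype=int32), array([408.    , 175.3333])), (array([397, 175,   8,   7,  23], dtype=int32), array([399.6522, 178.2609])), (array([441, 177,   6,   5,  18], dtype=int32), array([443.8889, 179.2778])), (array([432, 180,   8,   5,  24], dtype=int32), array([435.2083, 182.2083])), (array([397, 187,  13,  12,  80], dtype=int32), array([404.3875, 191.1625])), (array([434, 190,  13,  13,  93], dtype=int32), array([440.7634, 195.    ])), (array([430, 196,   7,   9,  25], dtype=int32), array([432.68, 200.56])), (array([413, 199,  15,  14, 112], dtype=int32), array([420.9196, 204.9196]))]
```

View pics/rest.png

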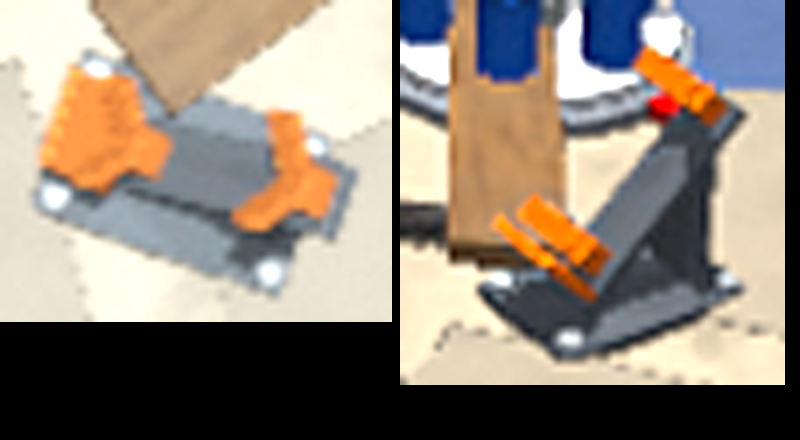

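View pics/car.png

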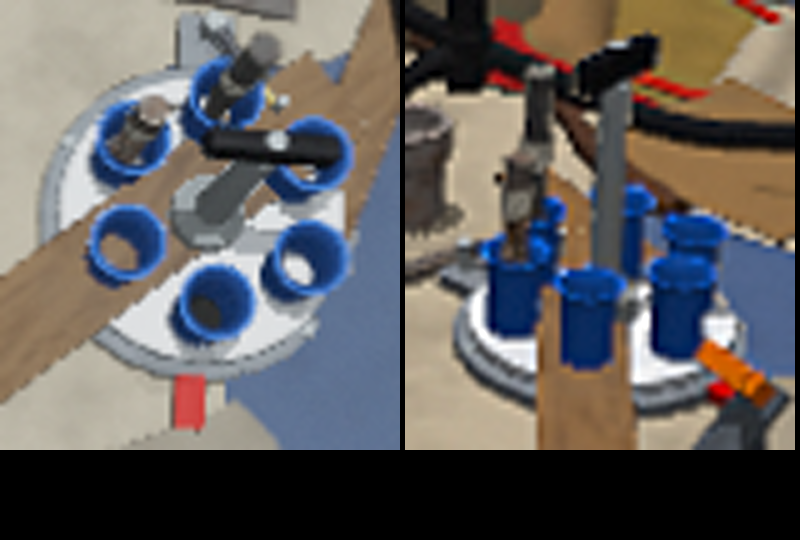

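Run:
```python
from h import *
np.set_printoptions(precision=4,suppress=True)
T=[(97,67),(54,195),(270,272),(316,146)];S=[(500,278),(570,340),(728,282)]
t=[(336+x/7-.5,222+y/7-.5) for x,y in T];s=[(335+(x-400)/7-.5,195+y/7-.5) for x,y in S]
for i in range(3):print(tri(s[i],t[i]))
q=np.array([onz("top",p,.012)[:2] for p in t]);print(q,q.mean(0))
d=(q[2]-q[1]+q[3]-q[0]);print(np.degrees(np.arctan2(d[1],d[0])), np.degrees(np.arctan2(*((q[1]-q[0]+q[2]-q[3])[::-1]))))
print([onz("scene",p,.012) for p in s])
# upper saddle: hv
# rims
Tr=[(128,245),(217,305),(310,262),(315,157)];
for p in Tr:print("rim top",onz("top",(378+p[0]/5-.5,145+p[1]/5-.5),.0765))
for nm,p in [("load",(682,270)),("ccwish",(590,285)),("far",(694,232))]:print("rim sc",nm,onz("scene",(320+(p[0]-405)/6-.5,145+p[1]/6-.5),.0765))
print("bar ends top",[onz("top",(378+x/5-.5,145+y/5-.5),.207) for x,y in [(205,142),(340,150),(277,141)]])
print("bar screw sc",onz("scene",(320+(617-405)/6-.5,145+47/6-.5),.207))
print("mark",onz("top",(378+189/5-.5,145+403/5-.5),.012))
```

```text
(array([0.4434, 0.3607, 0.0143]), np.float64(0.001976043753093848))
(array([0.3909, 0.378 , 0.013 ]), np.float64(0.0013133303215731719))
(array([0.3612, 0.2895, 0.0122]), np.float64(0.0006505174981203174))
[[0.4446 0.361 ]
 [0.3916 0.3783]
 [0.3615 0.2897]
 [0.4133 0.2706]] [0.4027 0.3249]
-108.90747810830517 160.91315151970167
[array([0.4444, 0.3574, 0.012 ]), array([0.391 , 0.3765, 0.012 ]), array([0.361 , 0.2891, 0.012 ])]
rim top [0.5449 0.215  0.0765]
rim top [0.5116 0.1653 0.0765]
rim top [0.5371 0.1118 0.0765]
rim top [0.5978 0.107  0.0765]
rim sc load [0.5148 0.1611 0.0765]
rim sc ccwish [0.5458 0.2144 0.0765]
rim sc far [0.5378 0.113  0.0765]
bar ends top [array([0.5726, 0.1977, 0.207 ]), array([0.5698, 0.1279, 0.207 ]), array([0.5739, 0.1604, 0.207 ])]
bar screw sc [0.5734 0.1605 0.207 ]
mark [0.465  0.1691 0.012 ]
```

Run:
```python
from h import *
np.set_printoptions(precision=3,suppress=True)
for p in [(232,181),(186,97),(402,80),(404,3)]:print("panel top",p,onz("top",p,0),onz("top",p,.3))
for p in [(238,266),(196,170),(290,160),(265,92)]:print("panel sc",p,onz("scene",p,0))
print("panel corner tri",tri((238,266),(232,181)),tri((268,92),(404,3)))
for p in [(484,290),(350,105),(490,60)]:print("leg top",onz("top",p,0))
for p in [(270,180),(412,178),(333,160)]:print("leg sc",onz("scene",p,0))
print("leg tri",tri((412,178),(484,290)),"hub",tri((333,75),(505,45)))
```

```text
panel top (232, 181) [ 0.589  0.71  -0.   ] [0.522 0.653 0.3  ]
panel top (186, 97) [0.854 0.87  0.   ] [0.73  0.779 0.3  ]
panel top (402, 80) [0.923 0.197 0.   ] [0.784 0.252 0.3  ]
panel top (404, 3) [1.2   0.183 0.   ] [1.   0.24 0.3 ]
panel sc (238, 266) [0.604 0.695 0.   ]
panel sc (196, 170) [1.275 0.388 0.   ]
panel sc (290, 160) [ 1.033  0.025 -0.   ]
panel sc (265, 92) [ 2.123 -0.823  0.   ]
panel corner tri (array([0.586, 0.707, 0.017]), np.float64(0.0014285957755236151)) (array([0.934, 0.25 , 0.385]), np.float64(0.021903222033900282))
leg top [ 0.28  -0.032  0.   ]
leg top [ 0.835  0.36  -0.   ]
leg top [ 1.004 -0.091  0.   ]
leg sc [0.948 0.236 0.   ]
leg sc [ 0.499 -0.19   0.   ]
leg sc [ 0.879 -0.113  0.   ]
leg tri (array([0.329, 0.049, 0.146]), np.float64(0.1152605210928972)) hub (array([0.801, 0.032, 0.434]), np.float64(0.030957153130355672))
```

Request:
move_arm(
  motion=[
    [50,[-8.4,1.58,2.0],-8.3],
    [50,[-8.4,1.58,2.0],-8.3],
    [50,[-8.4,1.58,2.0],-8.3],
    [50,[-8.4,1.58,2.0],-8.3],
    [50,[-8.4,1.58,2.0],-8.3],
    [50,[-8.4,1.58,2.0],-8.3],
    [50,[-8.4,1.58,2.0],-8.3],
    [50,[-8.4,1.58,2.0],-8.3],
    [50,[-8.4,1.58,2.0],-8.3],
    [50,[-8.4,1.58,2.0],-8.3],
  ],
)

```text
clock: 1.1
eef_pos: [0.5985, 0.3937, 0.1249]
tool_rot: [-0.252, 0.968, -0.002, -0.003]
ft_force: [-0.1, 1.0, -0.8]
grip_width: 0.05
```

```bash
cat > st.py <<'E'
from workcell import *
from scipy.spatial.transform import Rotation as Ro
import numpy as np
np.set_printoptions(precision=4,suppress=True)
def st():
    o=get_obs();R=Ro.from_quat(o["tool_rot"]).as_matrix()
    print("t",round(o["clock"],2),"p",o["eef_pos"],"alpha",round(np.degrees(np.arctan2(R[1,0],R[0,0])),2),"zt",R[:,2],"F",o["ft_force"],"w",round(o["grip_width"]*1000,1),"j",np.degrees(o["joint_pos"]).round(1))
    return o["eef_pos"],R
def to(x,y,z,a):
    p,R=st();d=R.T@(np.array([x,y,z])-p)/.05;al=np.degrees(np.arctan2(R[1,0],R[0,0]))
    print("shift",d.round(3),"roll",round(-((a-al+180)%360-180)/6,2))
E
python3 -c "
from st import *
to(.5957,.3963,.001,209.5)"
```

```text
t 1.1 p [0.5985 0.3937 0.1249] alpha -150.83 zt [-0.0042 -0.0047 -1.    ] F [-0.1155  0.9642 -0.7587] w 50.0 j [33.4 42.7 30.7 78.3 -0.1  4.2]
shift [0.008 0.078 2.478] roll -0.05
```

Request:
move_arm(
  motion=[
    [50,[0,0.08,0.6],0],
    [50,[0,0.08,1.2],0],
    [50,[0,0.08,1.8],0],
    [50,[0,0.08,2.1],0],
    [50,[0,0.08,2.3],0],
    [50,[0,0.08,2.4],0],
    [50,[0,0.08,2.44],0],
    [50,[0,0.08,2.44],0],
    [50,[0,0.08,2.44],0],
    [50,[0,0.08,2.44],0],
  ],
)

```text
clock: 2.1
eef_pos: [0.5933, 0.4015, 0.0105]
tool_rot: [-0.255, 0.967, 0.0, 0.001]
ft_force: [0.4, -0.8, -0.3]
grip_width: 0.0498
```

```bash
cat > pic.py <<'E'
import sys,cv2,pickle,numpy as np
from workcell import *
def crop(n,tag,x,y,w,h,f):
    c=camera(n);pickle.dump(c,open(f"{n}_{tag}.pkl","wb"))
    a=c["color"][y:y+h,x:x+w,::-1];return cv2.resize(a,None,fx=f,fy=f,interpolation=cv2.INTER_CUBIC)
if __name__=="__main__":
    n,tag,*r=sys.argv[1:];x,y,w,h=map(int,r[:4]);cv2.imwrite(f"pics/{n}_{tag}.png",crop(n,tag,x,y,w,h,float(r[4])))
E
python3 -c "
from st import *
to(.5957,.3963,.001,209.5)"; python3 pic.py scene pre 270 140 160 120 5
```

```text
t 2.1 p [0.5933 0.4015 0.0105] alpha -150.47 zt [ 0.0016  0.0011 -1.    ] F [ 0.3738 -0.8465 -0.3332] w 49.8 j [34.1 46.8 21.  64.1  0.   4.6]
shift [ 0.009 -0.115  0.191] roll 0.0
```

View pics/scene_pre.png

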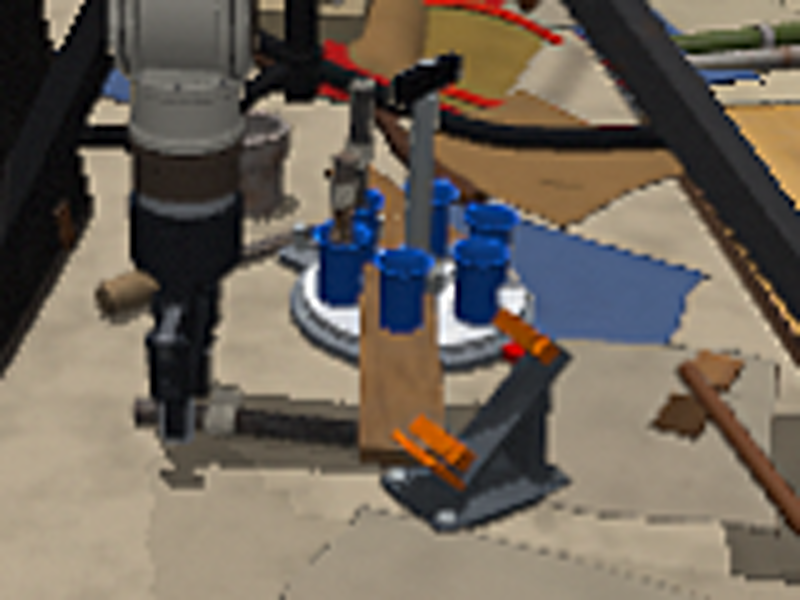

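Request:
move_arm(
  motion=[
    [50,[0,-0.1,0.1],0],
    [50,[0,-0.1,0.16],0],
    [50,[0,-0.1,0.16],0],
    [10,[0,-0.1,0.16],0],
    [10,[0,-0.1,0.16],0],
    [10,[0,-0.1,0.16],0],
    [10,[0,-0.1,0.16],0],
    [10,[0,-0.1,0.16],0],
    [10,[0,-0.1,0.16],0],
    [10,[0,-0.1,0.16],0],
  ],
)

```text
clock: 3.15
eef_pos: [0.5952, 0.3969, 0.0015]
tool_rot: [-0.255, 0.967, 0.0, 0.0]
ft_force: [-0.2, 0.5, 1.6]
grip_width: 0.0167
```

```bash
python3 -c "
from st import *
st()"
```

```text
t 3.15 p [0.5952 0.3969 0.0015] alpha -150.47 zt [ 0.0004  0.0003 -1.    ] F [-0.2323  0.4621  1.6266] w 16.7 j [33.7 47.2 20.5 63.2  0.   4.2]
```

Request:
move_arm(
  motion=[
    [10,[0,0,0],0],
    [10,[0,0,0],0],
    [10,[0,0,0],0],
    [10,[0,0,-0.2],0],
    [10,[0,0,-0.5],0],
    [10,[0,0,-1],0],
    [10,[0,0,-1.5],0],
    [10,[0,0,-2],0],
    [10,[0,0,-2.5],0],
    [10,[0,0,-3],0],
  ],
)

```text
clock: 4.15
eef_pos: [0.595, 0.3967, 0.1536]
tool_rot: [-0.255, 0.967, 0.0, 0.0]
ft_force: [1.0, -0.4, -3.1]
grip_width: 0.017
```

```bash
python3 -c "
from st import *
st()"; python3 pic.py scene lift 240 110 160 120 5
```

```text
t 4.15 p [0.595  0.3967 0.1536] alpha -150.47 zt [ 0.0006  0.0004 -1.    ] F [ 1.0035 -0.4052 -3.1323] w 17.0 j [33.7 41.5 32.7 81.2 -0.   4.2]
```

View pics/scene_lift.png

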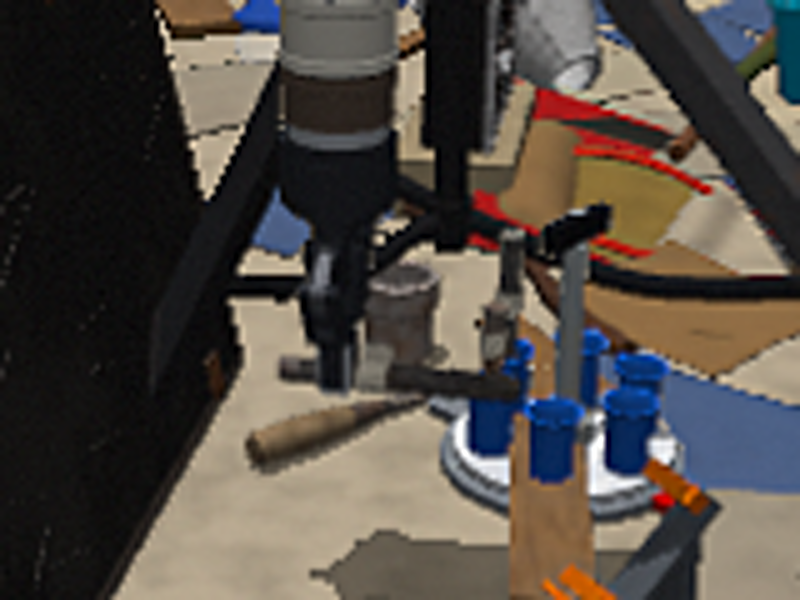

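Request:
move_arm(
  motion=[
    [10,[0,0,0.8],0],
    [10,[0,0,1.6],0],
    [10,[0,0,2.3],0],
    [10,[0,0,2.7],0],
    [10,[0,0,2.9],0],
    [10,[0,0,2.97],0],
    [10,[0,0,3.0],0],
    [10,[0,0,3.0],0],
    [24,[0,0,3.0],0],
    [30,[0,0,3.0],0],
  ],
)

```text
clock: 5.2
eef_pos: [0.5961, 0.3975, 0.0032]
tool_rot: [-0.255, 0.967, 0.001, 0.002]
ft_force: [1.2, -0.6, 0.8]
grip_width: 0.0302
```

Request:
move_arm(
  motion=[
    [50,[0,0,0],0],
    [50,[0,0,0],0],
    [50,[0,0,-0.4],0],
    [50,[0,0,-1],0],
    [50,[0.6,0,-1.2],0],
    [50,[1.38,0,-1.2],0],
    [50,[1.38,0,-1.2],0],
    [50,[1.38,0,-0.8],0],
    [50,[1.38,0,-0.8],0],
    [50,[1.38,0,-0.8],0],
  ],
)

```text
clock: 6.2
eef_pos: [0.535, 0.3627, 0.0411]
tool_rot: [-0.255, 0.967, -0.0, -0.0]
ft_force: [-0.1, 0.5, 0.2]
grip_width: 0.05
```

```bash
python3 -c "
from st import *
st()"; python3 pic.py scene re 270 140 160 120 5
```

```text
t 6.2 p [0.535  0.3627 0.0411] alpha -150.47 zt [-0.0008 -0.0005 -1.    ] F [-0.0548  0.5015  0.19  ] w 50.0 j [34.1 37.7  8.3 60.7 -0.   4.6]
```

View pics/scene_re.png

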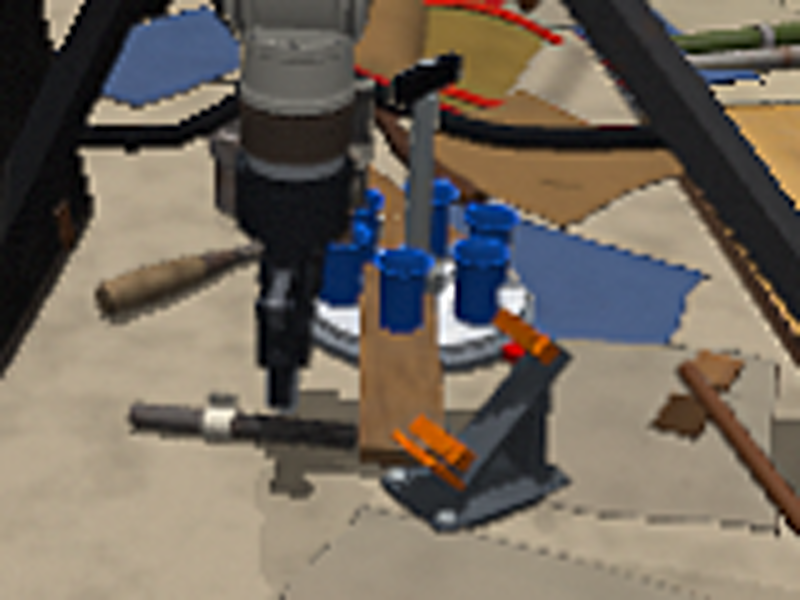

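Stud back in place (plain end at crop (135,415), pixel (297,223)); gripper is above the threaded half. Descend and grip.

Request:
move_arm(
  motion=[
    [50,[0,0,0.4],0],
    [50,[0,0,0.7],0],
    [50,[0,0,0.78],0],
    [50,[0,0,0.78],0],
    [10,[0,0,0.78],0],
    [10,[0,0,0.78],0],
    [10,[0,0,0.78],0],
    [10,[0,0,0.78],0],
    [10,[0,0,0.78],0],
    [10,[0,0,0.78],0],
  ],
)

```text
clock: 7.25
eef_pos: [0.5357, 0.3633, 0.0034]
tool_rot: [-0.255, 0.967, 0.0, 0.001]
ft_force: [-1.0, 0.7, 6.0]
grip_width: 0.0181
```

Request:
move_arm(
  motion=[
    [10,[0,0,0],0],
    [10,[0,0,0],0],
    [10,[0,0,-0.2],0],
    [10,[0,0,-0.6],0],
    [10,[0,0,-1.2],0],
    [10,[0,0,-2],0],
    [10,[0,0,-3],0],
    [10,[0,0,-4],0],
    [10,[0,0,-4],0],
    [10,[0,0,-4],0],
  ],
)

```text
clock: 8.25
eef_pos: [0.5355, 0.3629, 0.2037]
tool_rot: [-0.255, 0.967, 0.0, 0.001]
ft_force: [-0.8, -0.3, -2.5]
grip_width: 0.0182
```

```bash
python3 -c "
from st import *
to(.4,.33,.21,71)"; python3 pic.py scene l2 240 90 160 120 5
```

```text
t 8.25 p [0.5355 0.3629 0.2037] alpha -150.48 zt [ 0.0022  0.0013 -1.    ] F [-0.7923 -0.3145 -2.5334] w 18.2 j [34.1 31.5 22.6 81.  -0.   4.6]
shift [ 2.682  0.762 -0.132] roll 23.09
```

View pics/scene_l2.png

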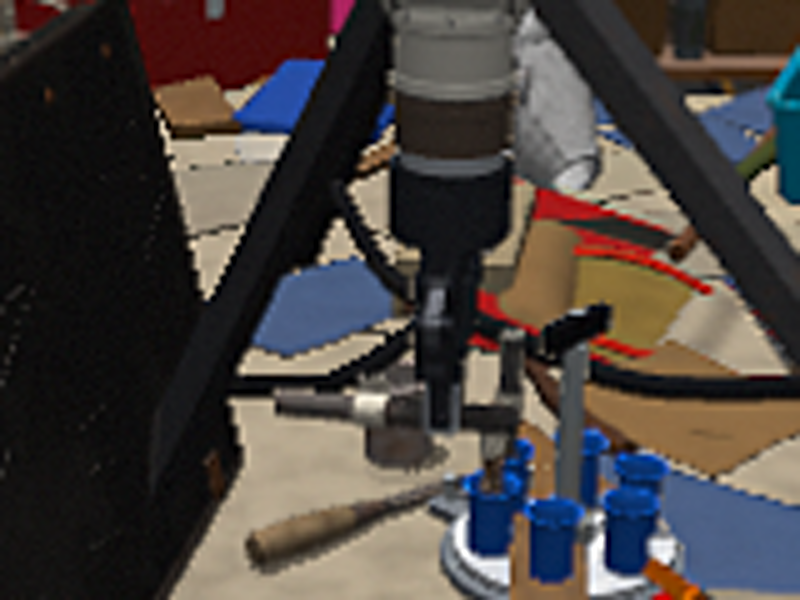

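```bash
cat >> h.py <<'E'
def onplane(n,p,q,axis):  # vertical plane through q containing horiz axis dir
    nrm=np.array([-axis[1],axis[0],0]);o,d=ray(n,p);return o+d*(np.dot(q-o,nrm)/np.dot(d,nrm))
E
python3 - <<'E'
from h import *
a=np.radians(-150.48);ax=np.array([np.cos(a),np.sin(a),0]);q=np.array([.5355,.3629,.2037])
for p in [(277,402),(520,415),(370,407)]:
    X=onplane("scene",(240+p[0]/5-.5,90+p[1]/5-.5),q,ax);print(X,(X-q)@ax)
E
```

```text
[0.62894218 0.41581011 0.20905392] -0.10738211927427925
[0.49213438 0.33834493 0.21543616] 0.04983501606993743
[0.57581696 0.38572882 0.21148866] -0.04633155070431191
```

```bash
python3 -c "
from st import *
to(.4044,.3294,.2437,71)"
```

```text
t 8.3 p [0.5344 0.3622 0.2013] alpha -150.47 zt [-0.0016 -0.0013 -1.    ] F [ 0.5876 -0.0616 -4.2716] w 18.2 j [34.1 31.6 22.5 80.9 -0.   4.6]
shift [ 2.587  0.71  -0.842] roll 23.09
```

Request:
move_arm(
  motion=[
    [10,[0,0,-0.8],1.4],
    [10,[0,0,-0.8],2.8],
    [10,[0.2,0.1,-0.8],4.2],
    [10,[0.5,0.2,-0.8],5.6],
    [10,[0.8,0.25,-0.8],7],
    [10,[1.1,0.3,-0.8],8.4],
    [10,[1.4,0.4,-0.8],9.8],
    [10,[1.7,0.5,-0.8],11.2],
    [10,[2.0,0.55,-0.8],12.6],
    [10,[2.3,0.6,-0.8],14],
  ],
)

```text
clock: 9.3
eef_pos: [0.4181, 0.3308, 0.239]
tool_rot: [0.46, 0.888, -0.003, -0.001]
ft_force: [0.5, -0.2, -2.0]
grip_width: 0.0184
```

```bash
python3 -c "
from st import *
to(.4044,.3294,.20,71)"
```

```text
t 9.3 p [0.4181 0.3308 0.239 ] alpha 125.19 zt [-0.0053 -0.0042 -1.    ] F [ 0.5291 -0.1661 -2.0183] w 18.4 j [38.4 17.7  6.7 79.4  0.  93.2]
shift [ 0.135 -0.235  0.781] roll 9.03
```

Request:
move_arm(
  motion=[
    [10,[0.13,-0.23,0],1.4],
    [10,[0.13,-0.23,0],2.8],
    [10,[0.13,-0.23,0],4.2],
    [10,[0.13,-0.23,0],5.6],
    [10,[0.13,-0.23,0],7],
    [10,[0.13,-0.23,0],8.4],
    [10,[0.13,-0.23,0],9.0],
    [10,[0.13,-0.23,0.3],9.0],
    [10,[0.13,-0.23,0.6],9.0],
    [10,[0.13,-0.23,0.6],9.0],
  ],
)

```text
clock: 10.3
eef_pos: [0.4044, 0.3286, 0.2074]
tool_rot: [0.811, 0.584, -0.005, 0.0]
ft_force: [0.1, -0.6, -2.3]
grip_width: 0.0183
```

```bash
python3 -c "
from st import *
to(.4044,.3294,.14,71)";  python3 pic.py scene ov 320 120 130 120 5; python3 pic.py top ov 300 170 160 120 5
```

```text
t 10.3 p [0.4044 0.3286 0.2074] alpha 71.53 zt [-0.0081 -0.0066 -0.9999] F [ 0.1317 -0.6227 -2.2813] w 18.3 j [ 39.1  17.3   1.4  74.7   0.  147.6]
shift [0.026 0.002 1.348] roll 0.09
```

View pics/scene_ov.png

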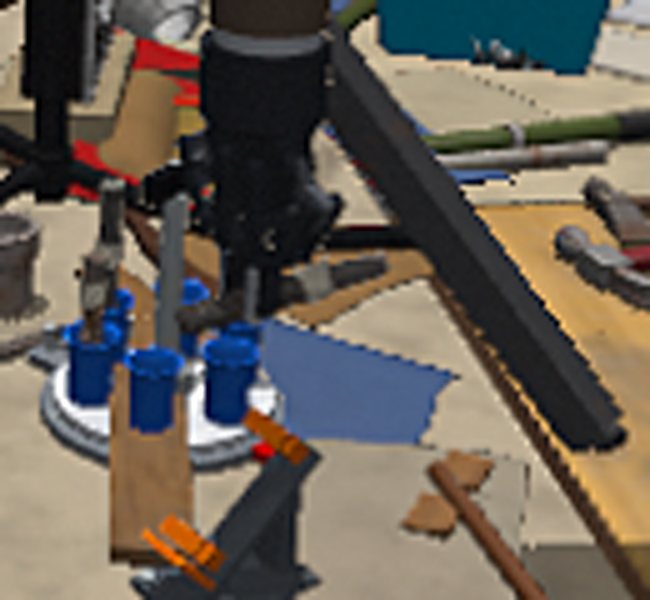

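View pics/top_ov.png

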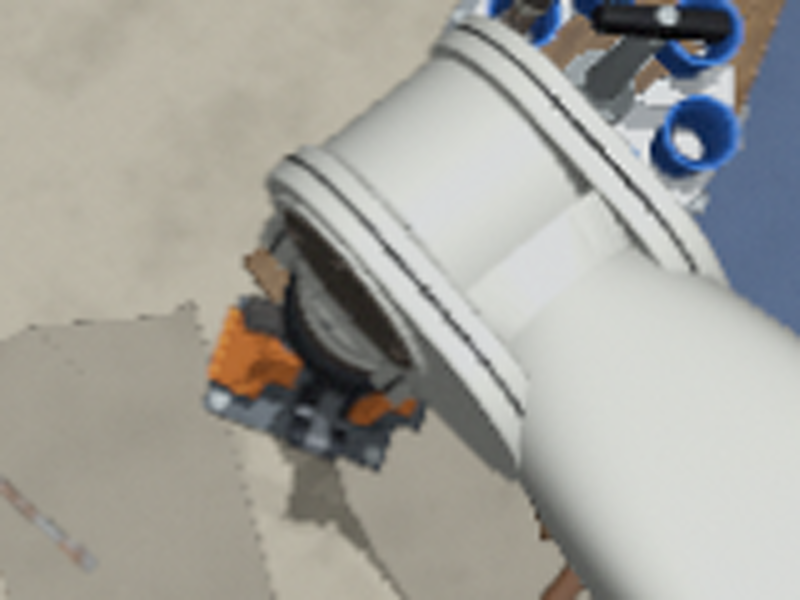

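Request:
move_arm(
  motion=[
    [10,[0.02,0,0.4],0.1],
    [10,[0.02,0,0.8],0.1],
    [10,[0.02,0,1.2],0.1],
    [10,[0.02,0,1.5],0.1],
    [10,[0.02,0,1.65],0.1],
    [10,[0.02,0,1.75],0.1],
    [10,[0.02,0,1.85],0.1],
    [10,[0.02,0,1.95],0.1],
    [10,[0.02,0,2.05],0.1],
    [10,[0.02,0,2.1],0.1],
  ],
)

```text
clock: 11.4
eef_pos: [0.4076, 0.3332, 0.1089]
tool_rot: [0.814, 0.58, 0.001, -0.001]
ft_force: [-4.4, 6.3, 7.4]
grip_width: 0.0182
```

```bash
python3 -c "
from st import *
to(.4044,.3294,.0758,71)";  python3 pic.py scene d1 320 140 130 120 5
```

```text
t 11.4 p [0.4076 0.3332 0.1089] alpha 70.94 zt [ 0.0008  0.0037 -1.    ] F [-4.4     6.3112  7.3915] w 18.2 j [ 39.2  21.5  -8.   60.3   0.1 148.3]
shift [-0.095 -0.034  0.661] roll -0.01
```

View pics/scene_d1.png

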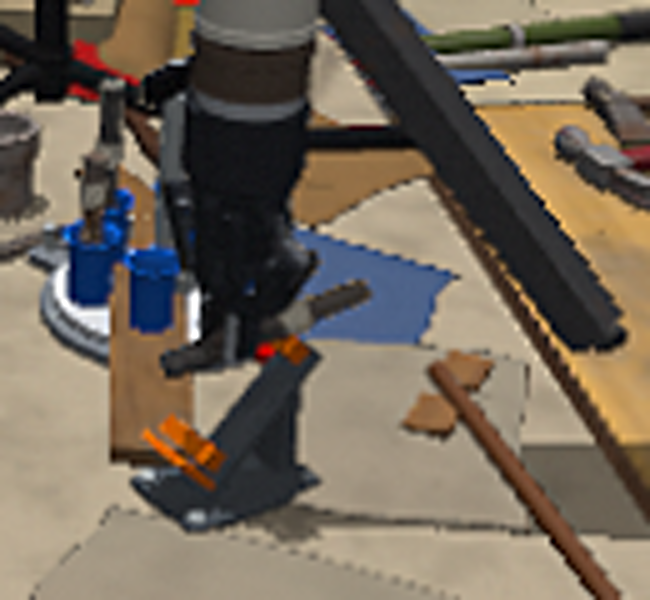

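Request:
move_arm(
  motion=[
    [10,[0,0,0.06],0],
    [10,[0,0,0.12],0],
    [10,[0,0,0.18],0],
    [10,[0,0,0.24],0],
    [10,[0,0,0.3],0],
    [10,[0,0,0.36],0],
    [10,[0,0,0.42],0],
    [10,[0,0,0.42],0],
    [10,[0,0,0.42],0],
    [10,[0,0,0.42],0],
  ],
)

```text
clock: 12.45
eef_pos: [0.4079, 0.3354, 0.0884]
tool_rot: [0.814, 0.581, 0.003, -0.003]
ft_force: [-2.7, 6.8, 3.8]
grip_width: 0.018
```

```bash
python3 -c "
from st import *
to(.4044,.3294,.0758,71)";  python3 pic.py scene d2 320 140 130 120 5
```

```text
t 12.45 p [0.4079 0.3354 0.0884] alpha 71.01 zt [ 0.0018  0.0077 -1.    ] F [-2.7485  6.7717  3.7791] w 18.0 j [ 39.3  22.7  -9.6  57.3   0.3 148.3]
shift [-0.138 -0.028  0.251] roll 0.0
```

View pics/scene_d2.png

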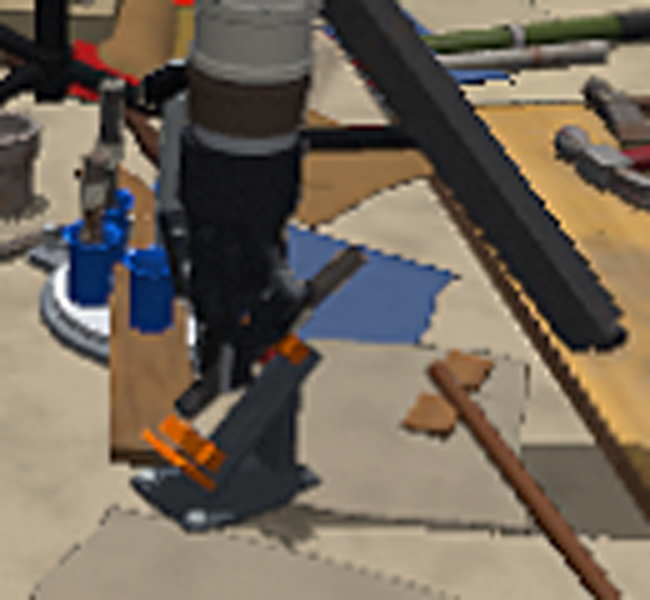

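Request:
move_arm(
  motion=[
    [10,[-0.05,0,0.05],0],
    [10,[-0.08,0,0.1],0],
    [10,[-0.08,0,0.15],0],
    [10,[-0.08,0,0.2],0],
    [10,[-0.08,0,0.24],0],
    [10,[-0.08,0,0.26],0],
    [10,[-0.08,0,0.26],0],
    [10,[-0.08,0,0.26],0],
    [10,[-0.08,0,0.26],0],
    [10,[-0.08,0,0.26],0],
  ],
)

```text
clock: 13.5
eef_pos: [0.4076, 0.3335, 0.0781]
tool_rot: [0.814, 0.581, 0.005, -0.004]
ft_force: [-5.5, 6.9, 15.8]
grip_width: 0.0183
```

```bash
python3 -c "
from st import *
to(.4054,.3322,.0728,71)";  python3 pic.py scene d3 320 140 130 120 5
```

```text
t 13.5 p [0.4076 0.3335 0.0781] alpha 71.07 zt [ 0.0046  0.0122 -0.9999] F [-5.499   6.8773 15.7728] w 18.3 j [ 39.1  23.  -10.9  55.4   0.4 148. ]
shift [-0.04  -0.034  0.105] roll 0.01
```

View pics/scene_d3.png

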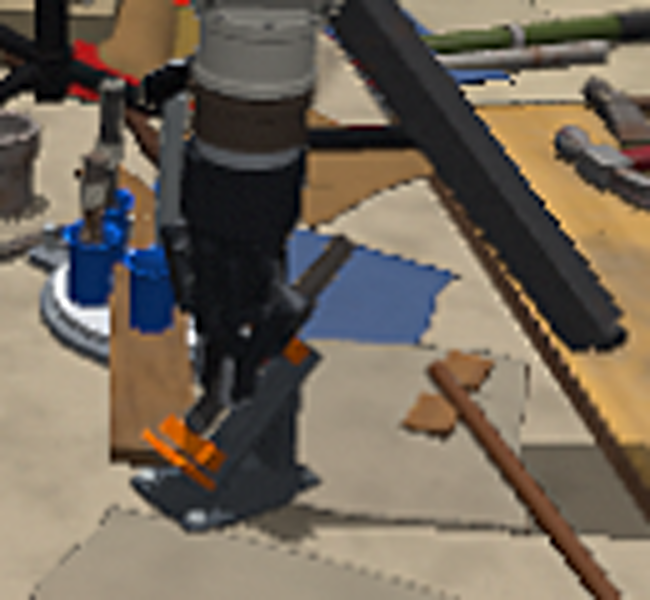

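Run:
```python
from h import *
e=np.array([-.3256,-.9455,0]);f=np.array([.4174,.3670,.045])
for p in [(345,240),(300,293),(200,415)]:
    X=onplane("scene",(320+p[0]/5-.5,140+p[1]/5-.5),f,e);h=(X-f)@e;z=X[2]-.045;print(X,"h,z",h,z,"s,n",(h+z)*.7071,(z-h)*.7071)
```

```text
[0.37664428 0.24865068 0.16715636] h,z 0.1251693424973694 0.12215635872673684 s,n 0.1748840033355655 -0.002130480824214289
[0.38751527 0.28021864 0.13749409] h,z 0.09178224052562958 0.0924940886348719 s,n 0.13030179234939057 0.0005033477980452379
[0.41145387 0.34973322 0.06840773] h,z 0.018261801411617214 0.023407725322273684 s,n 0.02946452235353425 0.0036386827972251902
```

Request:
move_arm(
  motion=[
    [10,[0.02,0,0.01],0],
    [10,[0.04,0,0.02],0],
    [10,[0.06,0,0.03],0],
    [10,[0.08,0,0.05],0],
    [10,[0.1,0,0.07],0],
    [10,[0.12,0,0.09],0],
    [10,[0.14,0,0.11],0],
    [10,[0.14,0,0.11],0],
    [10,[0.14,0,0.11],0],
    [10,[0.14,0,0.11],0],
  ],
)

```text
clock: 14.55
eef_pos: [0.4095, 0.3391, 0.0719]
tool_rot: [0.814, 0.581, 0.004, -0.003]
ft_force: [-4.8, 5.3, 13.9]
grip_width: 0.018
```

```bash
python3 -c "
from st import *
to(.4054,.3322,.0728,71)";  python3 pic.py scene d4 335 170 80 80 7.5
python3 pic.py top d4 310 200 100 80 7
```

```text
t 14.55 p [0.4095 0.3391 0.0719] alpha 71.06 zt [ 0.0035  0.01   -0.9999] F [-4.7576  5.3128 13.9079] w 18.0 j [ 39.4  24.  -10.4  55.1   0.3 148.4]
shift [-0.156 -0.033 -0.02 ] roll 0.01
```

View pics/scene_d4.png

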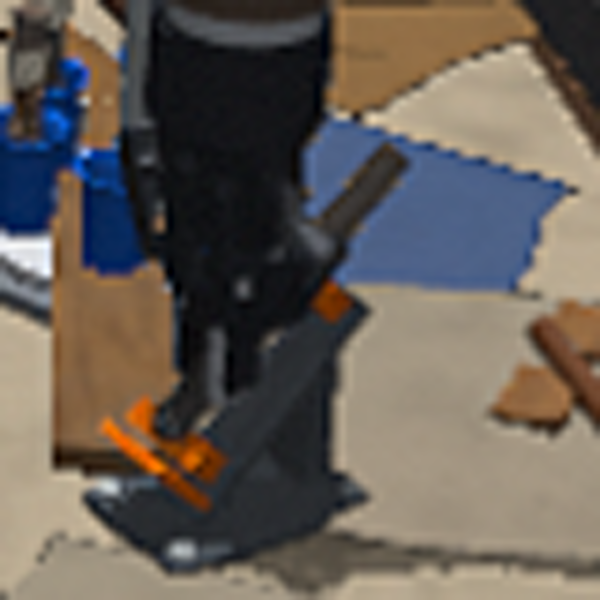

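View pics/top_d4.png

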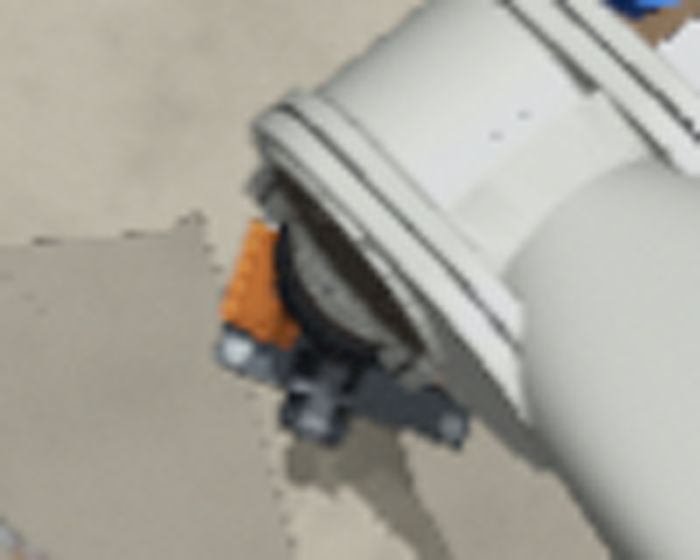

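```bash
cat > sn.py <<'E'
from h import *
e=np.array([-.3256,-.9455,0]);f=np.array([.4174,.3670,.045])
def sn(x0,y0,k,pts,n="scene"):
  for p in pts:
    X=onplane(n,(x0+p[0]/k-.5,y0+p[1]/k-.5),f,e);h=(X-f)@e;z=X[2]-.045;print(p,X.round(4),"s,n mm",((h+z)*707.1).round(1),((z-h)*707.1).round(1))
E
python3 -c "
from sn import *
sn(335,170,7.5,[(395,160),(335,245),(175,425),(155,465),(180,445)])
p=np.array([.4095,.3391,.0809]);h=(p-f)@e;z=p[2]-.045;print((h+z)*707,(z-h)*707)"
```

```text
(395, 160) [0.378  0.2525 0.1561] s,n mm 164.2 -7.0
(335, 245) [0.3874 0.2798 0.1224] s,n mm 119.9 -10.5
(175, 425) [0.4133 0.355  0.0562] s,n mm 16.9 -1.0
(155, 465) [0.4163 0.3637 0.0387] s,n mm -2.0 -6.9
(180, 445) [0.4121 0.3516 0.0447] s,n mm 11.3 -11.7
45.85014482999999 4.912455170000009
```

Request:
move_arm(
  motion=[
    [10,[0.02,0,0.02],0],
    [10,[0.04,0,0.04],0],
    [10,[0.06,0,0.06],0],
    [10,[0.08,0,0.08],0],
    [10,[0.1,0,0.1],0],
    [10,[0.1,0,0.1],0],
    [10,[0.1,0,0.1],0],
    [10,[0.1,0,0.1],0],
    [10,[0.1,0,0.1],0],
    [10,[0.1,0,0.1],0],
  ],
)

```text
clock: 15.65
eef_pos: [0.411, 0.3438, 0.067]
tool_rot: [0.814, 0.581, 0.004, -0.003]
ft_force: [-5.2, 5.2, 14.4]
grip_width: 0.018
```

```bash
python3 -c "
from st import *
st()";  python3 pic.py scene d5 335 170 80 80 7.5
```

```text
t 15.65 p [0.411  0.3438 0.067 ] alpha 71.07 zt [ 0.0033  0.0099 -0.9999] F [-5.2158  5.2349 14.4226] w 18.0 j [ 39.7  24.7 -10.1  54.7   0.3 148.7]
```

View pics/scene_d5.png

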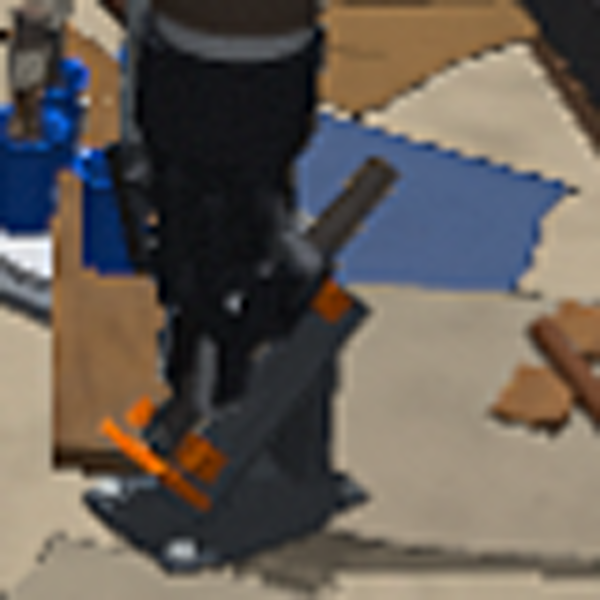

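Request:
move_arm(
  motion=[
    [10,[0.02,0,0.02],0],
    [10,[0.04,0,0.04],0],
    [10,[0.06,0,0.06],0],
    [10,[0.08,0,0.08],0],
    [10,[0.1,0,0.1],0],
    [10,[0.1,0,0.1],0],
    [10,[0.1,0,0.1],0],
    [10,[0.1,0,0.1],0],
    [10,[0.1,0,0.1],0],
    [10,[0.1,0,0.1],0],
  ],
)

```text
clock: 16.7
eef_pos: [0.4111, 0.3439, 0.0665]
tool_rot: [0.814, 0.58, 0.002, -0.0]
ft_force: [-16.9, -12.1, 52.9]
grip_width: 0.018
```

```bash
python3 -c "
from st import *
st()";  python3 pic.py scene d6 335 170 80 80 7.5; python3 -c "
from sn import *
sn(335,170,7.5,[(383,172)])"
```

```text
t 16.7 p [0.4111 0.3439 0.0665] alpha 70.97 zt [ 0.0027  0.0027 -1.    ] F [-16.8987 -12.1325  52.9463] w 18.0 j [ 39.9  25.   -9.8  55.    0.  148.9]
(383, 172) [0.38   0.2583 0.1519] s,n mm 156.9 -5.7
```

View pics/scene_d6.png

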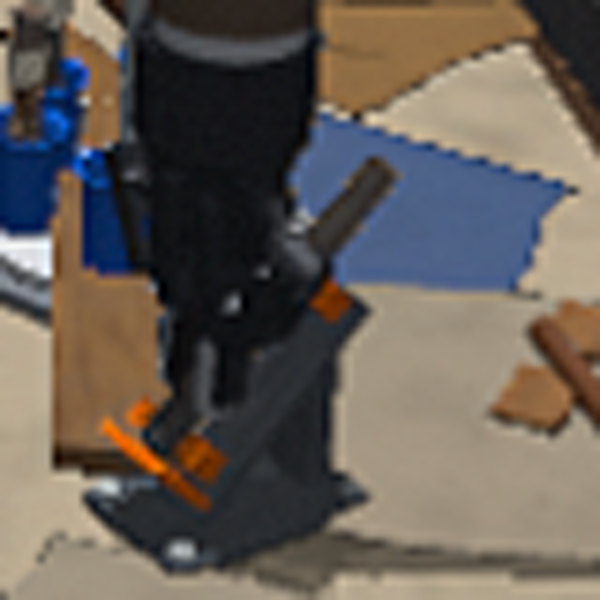

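Request:
move_arm(
  motion=[
    [10,[-0.05,0,-0.06],0],
    [10,[-0.09,0,-0.1],0],
    [10,[-0.09,0,-0.1],0],
    [24,[-0.09,0,-0.1],0],
    [30,[-0.09,0,-0.1],0],
    [36,[-0.09,0,-0.1],0],
    [40,[-0.09,0,-0.1],0],
    [40,[-0.09,0,-0.1],0],
    [40,[-0.09,0,-0.1],0],
    [40,[-0.09,0,-0.1],0],
  ],
)

```text
clock: 17.75
eef_pos: [0.4101, 0.3396, 0.0626]
tool_rot: [0.815, 0.58, -0.0, 0.0]
ft_force: [0.8, 0.9, -0.3]
grip_width: 0.0405
```

```bash
python3 -c "
from st import *
st()";  python3 pic.py scene d7 335 170 80 80 7.5
```

```text
t 17.75 p [0.4101 0.3396 0.0626] alpha 70.92 zt [-0.0002 -0.0003 -1.    ] F [ 0.767   0.9123 -0.3091] w 40.5 j [ 39.6  25.1 -10.3  54.6  -0.  148.7]
```

View pics/scene_d7.png

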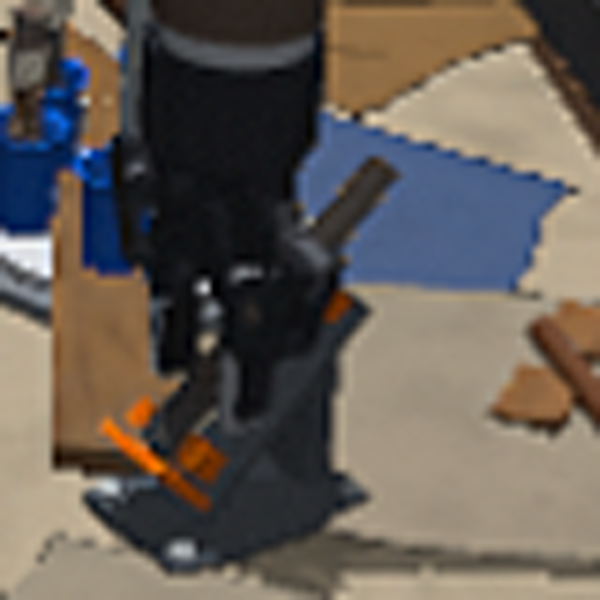

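Request:
move_arm(
  motion=[
    [45,[0,0,-0.4],0],
    [45,[0,0,-0.9],0],
    [45,[0,0,-1.5],0],
    [45,[0,0,-2.2],-1],
    [45,[0,0,-3],-2.4],
    [45,[0,0,-3.6],-3.8],
    [45,[0,0,-3.8],-5.2],
    [45,[0.5,0.8,-3.8],-6.6],
    [45,[1.0,1.6,-3.8],-8],
    [45,[1.5,2.4,-3.8],-9.4],
  ],
)

```text
clock: 18.8
eef_pos: [0.5494, 0.3718, 0.2536]
tool_rot: [0.441, 0.898, 0.001, 0.0]
ft_force: [0.1, 1.7, 0.5]
grip_width: 0.0452
```

Request:
move_arm(
  motion=[
    [45,[0,0,0],-1.4],
    [45,[0,0,0],-2.8],
    [45,[0,0,0],-4.2],
    [45,[0,0,0],-5.6],
    [45,[0,0,0],-7],
    [45,[0,0,0],-8.4],
    [45,[0,0,0],-9.8],
    [45,[0,0,0],-11.2],
    [45,[0,0,0],-12.6],
    [45,[0,0,0],-14],
  ],
)

```text
clock: 19.8
eef_pos: [0.548, 0.3714, 0.2525]
tool_rot: [-0.273, 0.962, -0.0, -0.0]
ft_force: [0.5, 0.4, -0.1]
grip_width: 0.0449
```

```bash
python3 -c "
from st import *
st()";  python3 pic.py scene e1 335 170 80 80 7.5;python3 pic.py top e1 320 190 100 80 7
```

```text
t 19.8 p [0.548  0.3714 0.2525] alpha -148.32 zt [-0.0004 -0.0003 -1.    ] F [ 0.5424  0.3843 -0.1283] w 44.9 j [34.1 33.3 32.8 89.5 -0.   2.4]
```

View pics/scene_e1.png

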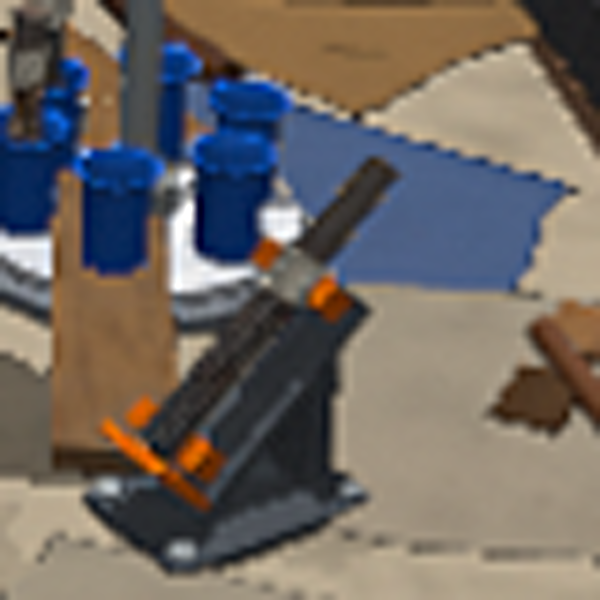

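View pics/top_e1.png

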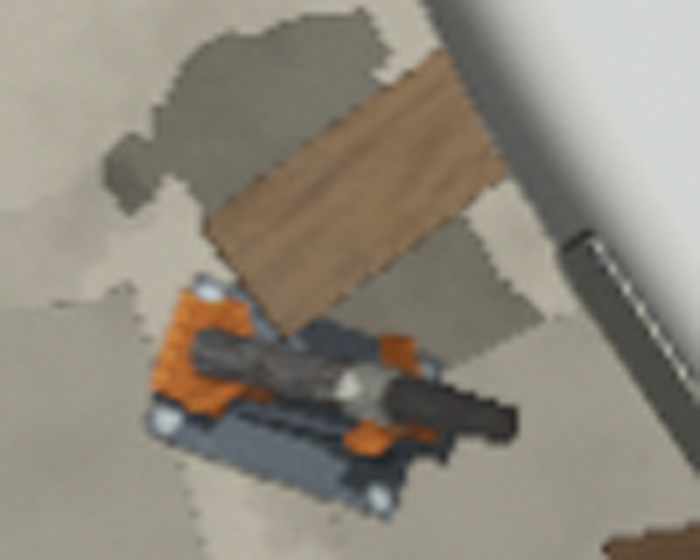

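```bash
python3 -c "
from sn import *
s=lambda x,y:(335+x/7.5-.5,170+y/7.5-.5)
t=lambda x,y:(320+x/7-.5,190+y/7-.5)
print(tri(s(382,170),t(508,422)),tri(s(293,272),t(365,390)),tri(s(165,435),t(205,350)))
sn(335,170,7.5,[(382,170),(293,272),(150,443)])
from st import *
to(.384,.271,.20,-109)"
```

```text
(array([0.38038269, 0.25915819, 0.15312562]), np.float64(0.0005528954177605452)) (array([0.393024  , 0.30744663, 0.11925149]), np.float64(0.004062101150513288)) (array([0.41407584, 0.3643352 , 0.05574642]), np.float64(0.0035563488644992287))
(382, 170) [0.3802 0.2589 0.1531] s,n mm 157.2 -4.4
(293, 272) [0.3946 0.3007 0.1154] s,n mm 99.3 0.2
(150, 443) [0.4174 0.3671 0.0512] s,n mm 4.3 4.5
t 19.9 p [0.548  0.3714 0.2525] alpha -148.69 zt [-0.0004 -0.0003 -1.    ] F [-0.3569 -0.4487 -0.4138] w 44.7 j [34.1 33.3 32.8 89.5 -0.   2.8]
shift [ 3.845 -0.01   1.052] roll -6.61
```

Request:
move_arm(
  motion=[
    [45,[0.8,0,0],-1.3],
    [45,[1.6,0,0],-2.6],
    [45,[2.4,0,0],-3.9],
    [45,[3.2,0,0],-5.2],
    [45,[3.73,0,0],-6.6],
    [45,[3.73,0,0.2],-6.6],
    [45,[3.73,0,0.4],-6.6],
    [45,[3.73,0,0.6],-6.6],
    [45,[3.73,0,0.8],-6.6],
    [45,[3.73,0,0.8],-6.6],
  ],
)

```text
clock: 20.9
eef_pos: [0.3883, 0.2741, 0.2103]
tool_rot: [-0.58, 0.815, 0.0, -0.002]
ft_force: [0.2, -0.3, -0.2]
grip_width: 0.0449
```

```bash
python3 -c "
from st import *
to(.3862,.2757,.121,-109)"
```

```text
t 20.9 p [0.3883 0.2741 0.2103] alpha -109.12 zt [-0.0036 -0.0025 -1.    ] F [ 0.1562 -0.2935 -0.222 ] w 44.9 j [ 35.2  11.8  -5.4  73.    0.  -35.7]
shift [-0.024  0.046  1.787] roll -0.02
```

Request:
move_arm(
  motion=[
    [45,[-0.02,0.04,0.4],0],
    [45,[-0.02,0.04,0.8],0],
    [45,[-0.02,0.04,1.2],0],
    [45,[-0.02,0.04,1.6],0],
    [45,[-0.02,0.04,1.78],0],
    [45,[-0.02,0.04,1.78],0],
    [45,[-0.02,0.04,1.78],0],
    [35,[-0.02,0.04,1.78],0],
    [35,[-0.02,0.04,1.78],0],
    [35,[-0.02,0.04,1.78],0],
  ],
)

```text
clock: 21.9
eef_pos: [0.3876, 0.2764, 0.1245]
tool_rot: [-0.58, 0.814, 0.0, 0.001]
ft_force: [0.4, 0.5, -0.4]
grip_width: 0.0351
```

```bash
python3 -c "
from st import *
to(.3862,.2757,.121,-109)"; python3 pic.py scene g1 335 150 80 80 7.5
```

```text
t 21.9 p [0.3876 0.2764 0.1245] alpha -109.07 zt [ 0.0012  0.0009 -1.    ] F [ 0.3895  0.5159 -0.3646] w 35.1 j [ 35.5  15.4 -14.2  60.3   0.  -35.4]
shift [0.022 0.022 0.07 ] roll -0.01
```

View pics/scene_g1.png

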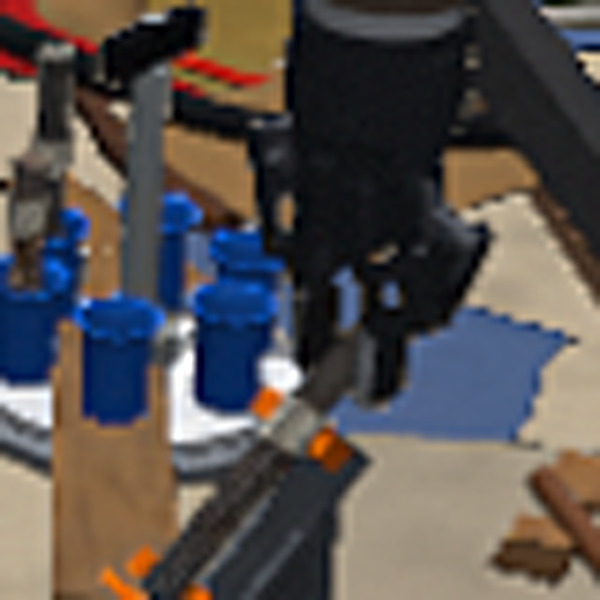

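Request:
move_arm(
  motion=[
    [10,[0.02,0.02,0.05],0],
    [10,[0.02,0.02,0.05],0],
    [10,[0.02,0.02,0.05],0],
    [10,[0.02,0.02,0.05],0],
    [10,[0.02,0.02,0.05],0],
    [10,[0.02,0.02,0.05],0],
    [10,[0.02,0.02,0.05],0],
    [10,[0.02,0.02,0.05],0],
    [10,[0.02,0.02,-0.05],0],
    [10,[0.02,0.02,-0.3],0],
  ],
)

```text
clock: 22.95
eef_pos: [0.3835, 0.2745, 0.1371]
tool_rot: [-0.58, 0.814, 0.001, -0.003]
ft_force: [1.3, -0.0, -1.7]
grip_width: 0.0171
```

Request:
move_arm(
  motion=[
    [10,[0,0,-0.4],0],
    [10,[0,0,-0.9],0],
    [10,[0,0,-1.4],0],
    [10,[0,0,-1.8],0],
    [10,[0,0,-2],0],
    [10,[0,0,-2],1.3],
    [10,[0,0,-2],2.6],
    [10,[0,0,-2],4],
    [10,[0,0,-2],5.4],
    [10,[0,0,-2],5.4],
  ],
)

```text
clock: 23.95
eef_pos: [0.3847, 0.2751, 0.2375]
tool_rot: [-0.33, 0.944, -0.0, -0.002]
ft_force: [-1.1, 0.1, -2.6]
grip_width: 0.0173
```

```bash
python3 -c "
from st import *
c=np.array([.5123,.1655]);o=np.array([-.9990,.0454]);q=c+.110*o
to(q[0],q[1],.23,177.4)"; python3 pic.py scene g2 330 120 120 110 6;python3 pic.py top g2 320 170 120 100 6
```

```text
t 23.95 p [0.3847 0.2751 0.2375] alpha -141.42 zt [-0.0034 -0.0013 -1.    ] F [-1.0552  0.0941 -2.5988] w 17.3 j [35.5 10.7 -2.7 76.8  0.1 -3. ]
shift [ 1.028 -1.856  0.152] roll 6.86
```

View pics/scene_g2.png

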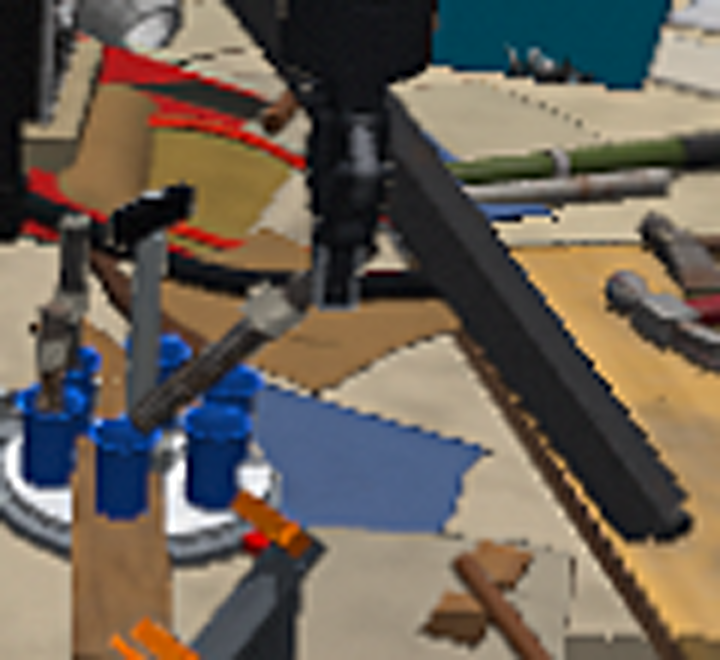

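View pics/top_g2.png

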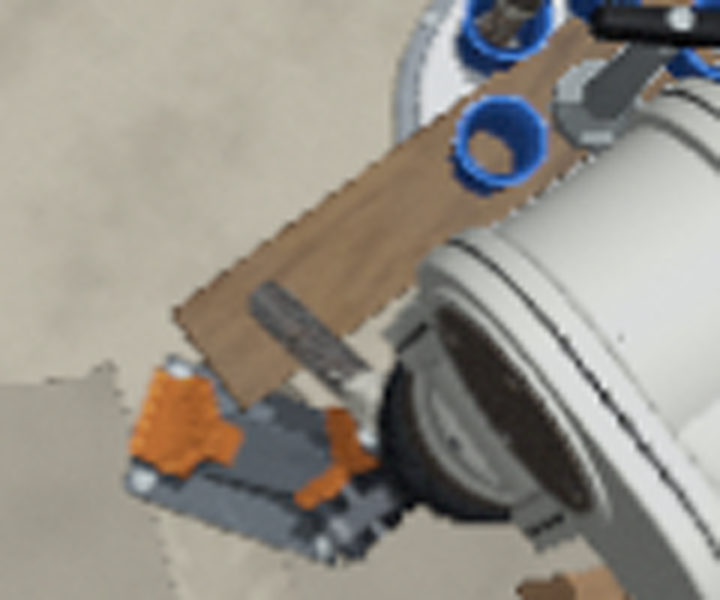

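```bash
python3 -c "
from h import *
s=lambda x,y:(330+x/6-.5,120+y/6-.5)
t=lambda x,y:(320+x/6-.5,170+y/6-.5)
p=np.array([.3847,.2751,.2375]);a=np.radians(-141.42);ax=np.array([np.cos(a),np.sin(a),0])
T,r=tri(s(145,418),t(263,296));d=T-p;print(T,r,'along x',d@ax,'lateral',d@np.array([-ax[1],ax[0],0]),'z',d[2])
for q in [(145,418),(270,305)]:
  X=onplane('scene',s(*q),p,ax);d=X-p;print(d@ax,d[2])
"
```

```text
[0.45577418 0.33382977 0.16751496] 0.004935056815339325 along x -0.09218568170404748 lateral -0.0015889692820679757 z -0.06998503808632323
-0.08957984920565043 -0.0711805109936387
-0.029344084813130913 -0.0038976569295259833
```

```bash
python3 -c "
from st import *
c=np.array([.5123,.1655]);o=np.array([-.9990,.0454]);q=c+.085*o
to(q[0],q[1],.195,177.4)"
```

```text
t 24.05 p [0.3851 0.2752 0.2379] alpha -141.28 zt [-0.0024 -0.0009 -1.    ] F [-0.2436  0.3201 -2.0341] w 17.4 j [35.5 10.7 -2.6 76.8  0.  -3.2]
shift [ 0.663 -2.182  0.858] roll 6.89
```

Request:
move_arm(
  motion=[
    [10,[0.07,-0.2,0],1],
    [10,[0.13,-0.5,0],2],
    [10,[0.2,-0.8,0],3],
    [10,[0.3,-1.1,0],4],
    [10,[0.4,-1.4,0],5],
    [10,[0.5,-1.7,0],6],
    [10,[0.6,-2.0,0],6.85],
    [10,[0.66,-2.18,0.2],6.85],
    [10,[0.66,-2.18,0.5],6.85],
    [10,[0.66,-2.18,0.7],6.85],
  ],
)

```text
clock: 25.05
eef_pos: [0.4272, 0.1692, 0.202]
tool_rot: [0.021, 1.0, -0.0, -0.001]
ft_force: [-0.1, 0.5, -2.2]
grip_width: 0.0176
```

```bash
python3 pic.py scene k1 330 130 120 100 6;python3 pic.py top k1 360 140 120 100 6; python3 -c "
from st import *
c=np.array([.5123,.1655]);o=np.array([-.9990,.0454]);q=c+.083*o
to(q[0],q[1],.18,177.4)"
```

```text
t 25.15 p [0.4264 0.1692 0.2016] alpha 177.55 zt [-0.0044 -0.0014 -1.    ] F [-0.4843  0.2212 -1.7776] w 17.4 j [21.6 10.3 -8.7 71.3  0.  24.1]
shift [-0.061  0.004  0.432] roll 0.03
```

View pics/scene_k1.png

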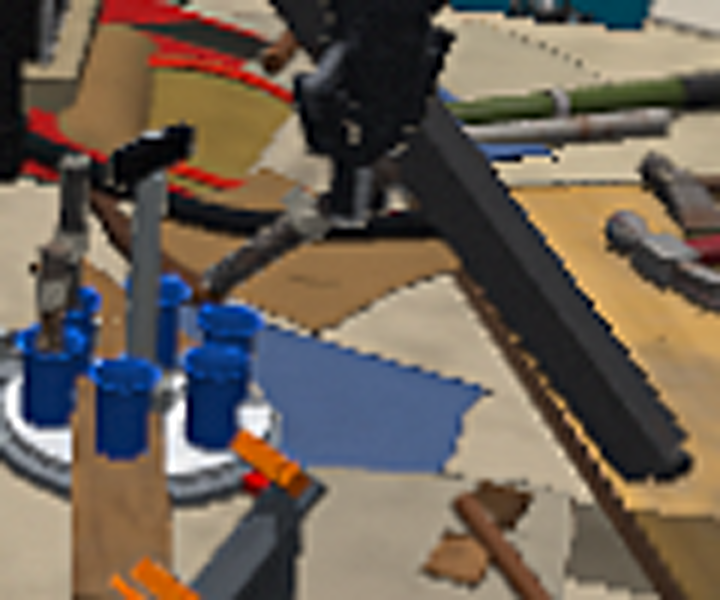

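View pics/top_k1.png

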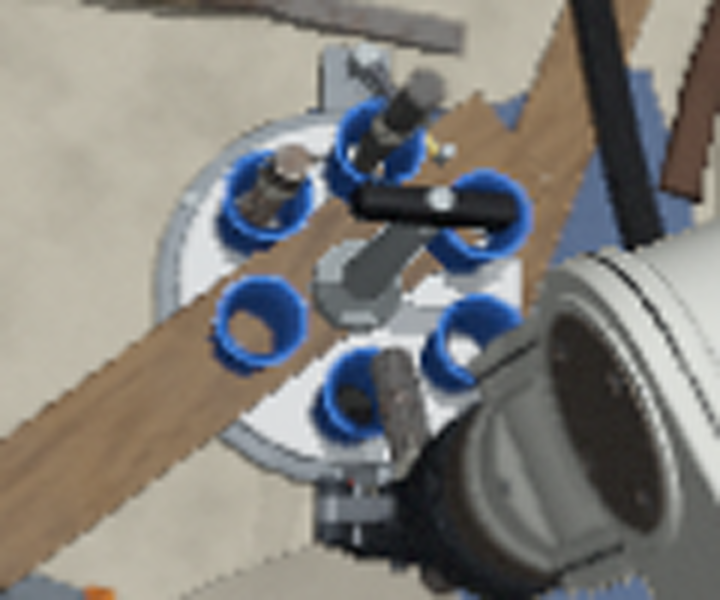

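```bash
python3 -c "
from h import *
s=lambda x,y:(330+x/6-.5,130+y/6-.5)
t=lambda x,y:(360+x/6-.5,140+y/6-.5)
c=np.array([.5123,.1655,0]);o=np.array([-.9990,.0454,0]);l=np.array([.0454,.999,0])
T,r=tri(s(213,287),t(398,363));d=T-c;print(T,r,'out',d@o,'lat',d@l)
X=onplane('scene',s(213,287),np.array([.4268,.1692,.2]),o);print(X,(X-c)@o,(X-c)@l)
for nm,q in [('load rim',onz('scene',s(217,365),.0765)),('load rim top',onz('top',t(358,394),.0765))]:
  print(nm,q,(q-c)@o,(q-c)@l)
"
```

```text
[0.51936657 0.1626763  0.12513521] 0.002643239443391447 out -0.0071876964843332995 lat -0.0025000573396076354
[0.51948454 0.16498791 0.12613422] -0.007200601714686321 -0.00018539999999994547
load rim [0.51113809 0.16657718 0.0765    ] 0.0012096506845771105 0.001023353383226615
load rim top [0.51247327 0.17020747 0.0765    ] 4.0619445431197066e-05 0.004710626119768167
```

Request:
move_arm(
  motion=[
    [10,[-0.02,0.03,0.2],0],
    [10,[-0.02,0.03,0.4],0],
    [10,[-0.02,0.03,0.6],0],
    [10,[-0.02,0.03,0.8],0],
    [10,[-0.02,0.03,0.9],0],
    [10,[-0.02,0.03,1.0],0],
    [10,[-0.02,0.03,1.1],0],
    [10,[-0.02,0.03,1.15],0],
    [10,[-0.02,0.03,1.15],0],
    [10,[-0.02,0.03,1.15],0],
  ],
)

```text
clock: 26.15
eef_pos: [0.4287, 0.1708, 0.1462]
tool_rot: [0.023, 1.0, -0.0, -0.0]
ft_force: [-1.5, -0.7, -2.1]
grip_width: 0.0178
```

```bash
python3 pic.py scene k2 330 130 120 100 6;python3 pic.py top k2 380 150 90 80 7
cat > out.py <<'E'
from st import *
p,R=st();c=np.array([.5123,.1665]);o=np.array([-.9990,.0454]);l=np.array([.0454,.999]);d=p[:2]-c
print("out",(d@o*1000).round(1),"lat",(d@l*1000).round(1),"z",(p[2]*1000).round(1))
E
python3 out.py
```

```text
t 26.25 p [0.4288 0.1708 0.1463] alpha 177.42 zt [-0.0006 -0.0004 -1.    ] F [-1.4785 -0.8333 -1.4382] w 16.9 j [ 21.7  12.8 -14.2  63.   -0.   24.3]
out 83.6 lat 0.6 z 146.3
```

View pics/scene_k2.png

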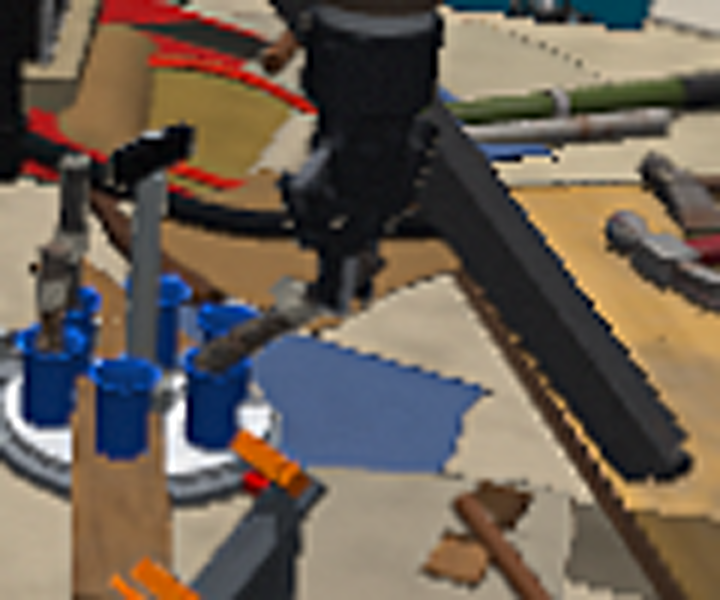

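View pics/top_k2.png

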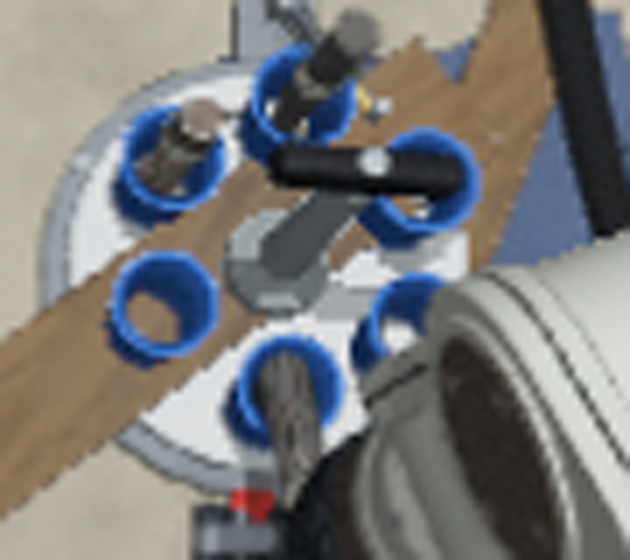

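```bash
python3 pic.py scene k3 352 170 40 40 14
```

```text
(no output)
```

View pics/scene_k3.png

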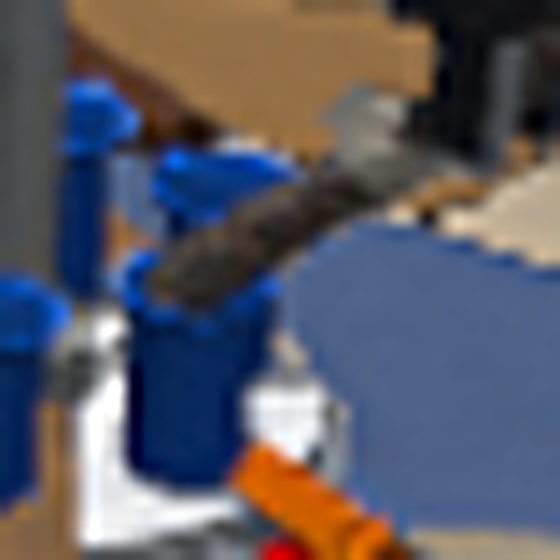

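Request:
move_arm(
  motion=[
    [10,[0,0,0.05],0],
    [10,[0,0,0.1],0],
    [10,[-0.06,0,0.06],0],
    [10,[-0.12,0,0.02],0],
    [10,[-0.18,0,-0.03],0],
    [10,[-0.25,0,-0.08],0],
    [10,[-0.32,0,-0.14],0],
    [10,[-0.36,0,-0.17],0],
    [10,[-0.36,0,-0.17],0],
    [10,[-0.36,0,-0.17],0],
  ],
)

```text
clock: 27.3
eef_pos: [0.4446, 0.1695, 0.1544]
tool_rot: [0.023, 1.0, -0.001, -0.002]
ft_force: [-6.2, -0.7, 2.3]
grip_width: 0.0173
```

```bash
python3 pic.py scene k4 340 140 70 70 8; python3 out.py
```

```text
t 27.35 p [0.4447 0.1695 0.1544] alpha 177.42 zt [-0.0048 -0.0014 -1.    ] F [-6.8053 -2.0255  2.2324] w 16.9 j [ 20.9  14.1 -11.1  65.    0.   23.4]
out 67.7 lat -0.1 z 154.4
```

View pics/scene_k4.png

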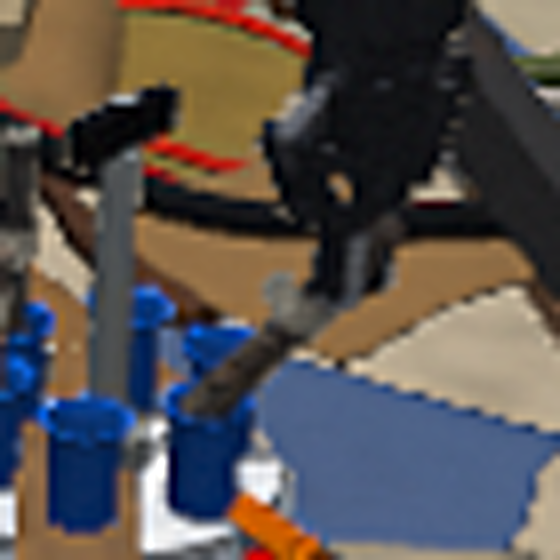

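Request:
move_arm(
  motion=[
    [10,[-0.06,0,-0.04],0],
    [10,[-0.13,0,-0.08],0],
    [10,[-0.2,0,-0.12],0],
    [10,[-0.27,0,-0.15],0],
    [10,[-0.34,0,-0.19],0],
    [10,[-0.4,0,-0.22],0],
    [10,[-0.47,0,-0.25],0],
    [10,[-0.54,0,-0.28],0],
    [10,[-0.54,0,-0.28],0],
    [10,[-0.54,0,-0.28],0],
  ],
)

```text
clock: 28.35
eef_pos: [0.4726, 0.1686, 0.1684]
tool_rot: [0.022, 1.0, -0.0, -0.002]
ft_force: [-4.4, -2.9, -0.1]
grip_width: 0.0172
```

```bash
python3 pic.py scene k5 340 140 70 70 8; python3 out.py
```

```text
t 28.4 p [0.4726 0.1686 0.1685] alpha 177.43 zt [-0.003  -0.0009 -1.    ] F [-4.8359 -1.4721  0.7272] w 17.7 j [19.6 16.2 -6.1 67.9  0.  22.2]
out 39.8 lat 0.3 z 168.5
```

View pics/scene_k5.png

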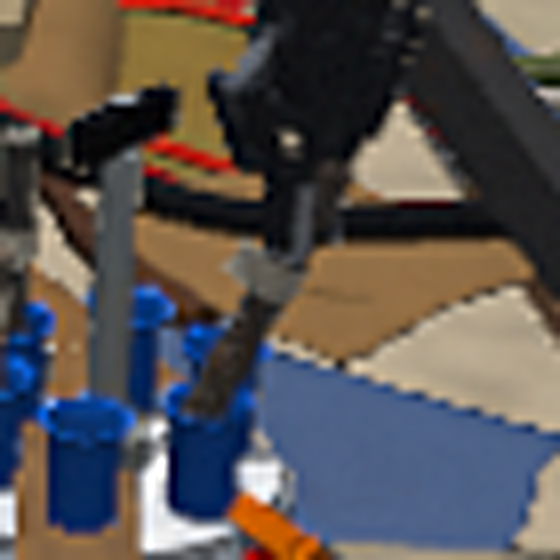

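Request:
move_arm(
  motion=[
    [10,[-0.08,0,-0.04],0],
    [10,[-0.16,0,-0.07],0],
    [10,[-0.24,0,-0.1],0],
    [10,[-0.32,0,-0.13],0],
    [10,[-0.4,0,-0.15],0],
    [10,[-0.48,0,-0.16],0],
    [10,[-0.56,0,-0.17],0],
    [10,[-0.64,0,-0.17],0],
    [10,[-0.7,0,-0.17],0],
    [10,[-0.7,0,-0.17],0],
  ],
)

```text
clock: 29.4
eef_pos: [0.5098, 0.1675, 0.178]
tool_rot: [0.023, 1.0, 0.0, 0.001]
ft_force: [-4.3, -1.0, 3.7]
grip_width: 0.0172
```

```bash
python3 pic.py scene k6 340 140 70 70 8; python3 pic.py top k6 380 150 90 80 7;python3 out.py
```

```text
t 29.5 p [0.5095 0.1676 0.1779] alpha 177.43 zt [ 0.0014  0.0004 -1.    ] F [-3.0596 -2.1494  2.7612] w 17.5 j [18.2 19.4 -0.1 70.4 -0.  20.8]
out 2.8 lat 1.0 z 177.9
```

View pics/scene_k6.png

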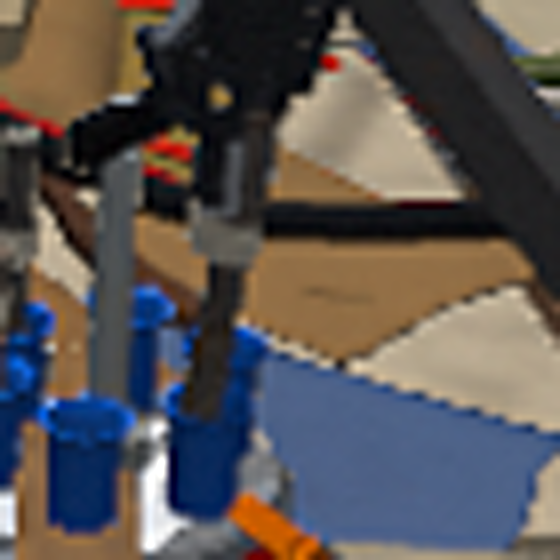

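View pics/top_k6.png

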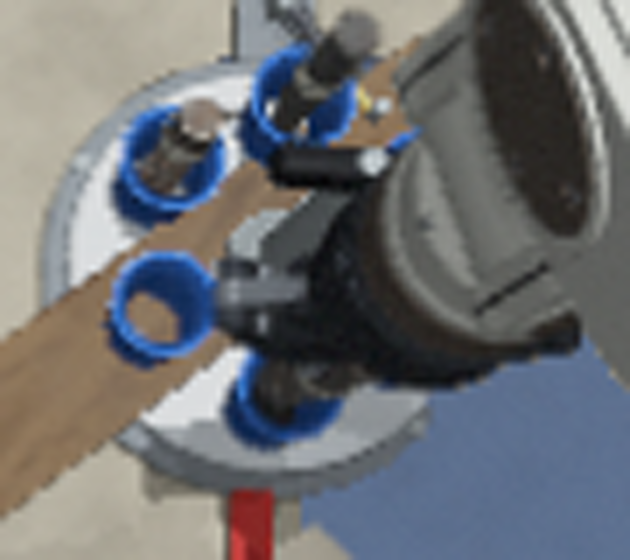

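Request:
move_arm(
  motion=[
    [10,[-0.06,0,0],0],
    [10,[-0.12,0,0.03],0],
    [10,[-0.16,0,0.06],0],
    [10,[-0.16,0,0.1],0],
    [10,[-0.16,0,0.14],0],
    [10,[-0.16,0,0.18],0],
    [10,[-0.16,0,0.22],0],
    [10,[-0.16,0,0.26],0],
    [10,[-0.16,0,0.3],0],
    [10,[-0.16,0,0.3],0],
  ],
)

```text
clock: 30.5
eef_pos: [0.5167, 0.1671, 0.1617]
tool_rot: [0.022, 1.0, -0.0, -0.0]
ft_force: [-3.8, -1.3, -2.5]
grip_width: 0.0173
```

```bash
python3 pic.py scene k7 340 140 70 70 8; python3 out.py
```

```text
t 30.55 p [0.5167 0.167  0.1617] alpha 177.43 zt [-0.0009 -0.0003 -1.    ] F [-3.5372 -2.0439 -2.6936] w 17.4 j [17.9 20.9 -0.4 68.7  0.  20.5]
out -4.4 lat 0.7 z 161.7
```

View pics/scene_k7.png

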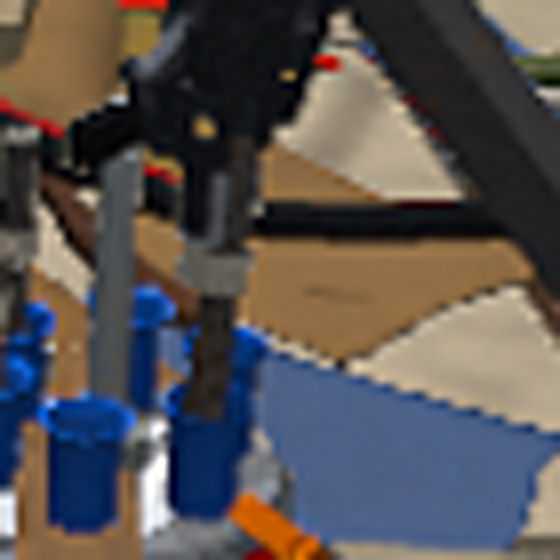

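Request:
move_arm(
  motion=[
    [10,[0.02,0,0.06],0],
    [10,[0.04,0,0.12],0],
    [10,[0.04,0,0.18],0],
    [10,[0.04,0,0.24],0],
    [10,[0.04,0,0.3],0],
    [10,[0.04,0,0.35],0],
    [10,[0.04,0,0.4],0],
    [10,[0.04,0,0.4],0],
    [10,[0.04,0,0.4],0],
    [10,[0.04,0,0.4],0],
  ],
)

```text
clock: 31.55
eef_pos: [0.5151, 0.1673, 0.1421]
tool_rot: [0.022, 1.0, 0.0, 0.0]
ft_force: [-0.3, -1.2, -3.0]
grip_width: 0.0175
```

```bash
python3 pic.py scene k8 340 140 70 70 8; python3 out.py
```

```text
t 31.6 p [0.5151 0.1673 0.1422] alpha 177.43 zt [-0.      0.0002 -1.    ] F [-1.3414 -2.2688 -3.475 ] w 17.6 j [18.  21.5 -2.6 65.9  0.  20.6]
out -2.7 lat 0.9 z 142.2
```

View pics/scene_k8.png

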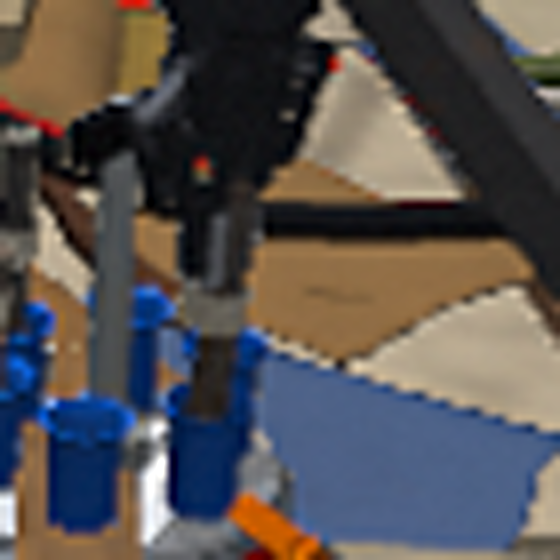

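Request:
move_arm(
  motion=[
    [10,[0,0,0.03],0],
    [10,[0,0,0.06],0],
    [10,[0,0,0.09],0],
    [10,[0,0,0.12],0],
    [10,[0,0,0.15],0],
    [10,[0,0,0.18],0],
    [10,[0,0,0.21],0],
    [10,[0,0,0.21],0],
    [10,[0,0,0.21],0],
    [10,[0,0,0.21],0],
  ],
)

```text
clock: 32.6
eef_pos: [0.5165, 0.1674, 0.1362]
tool_rot: [0.023, 1.0, 0.001, 0.003]
ft_force: [-5.0, -3.9, 19.7]
grip_width: 0.0179
```

```bash
python3 out.py
```

```text
t 32.6 p [0.5165 0.1674 0.1362] alpha 177.42 zt [ 0.0056  0.0013 -1.    ] F [-5.0039 -3.8789 19.6847] w 17.9 j [18.  21.7 -3.3 64.7 -0.  20.6]
out -4.1 lat 1.1 z 136.2
```

Request:
move_arm(
  motion=[
    [10,[0.02,0,-0.06],0],
    [10,[0.02,0,-0.08],0],
    [22,[0.02,0,-0.08],0],
    [26,[0.02,0,-0.08],0],
    [32,[0.02,0,-0.08],0],
    [40,[0.02,0,-0.08],0],
    [40,[0.02,0,-0.08],0],
    [40,[0.02,0,-0.08],0],
    [40,[0.02,0,-0.2],0],
    [40,[0.02,0,-0.5],0],
  ],
)

```text
clock: 33.6
eef_pos: [0.5129, 0.167, 0.156]
tool_rot: [0.022, 1.0, -0.0, -0.001]
ft_force: [0.8, 0.2, 0.5]
grip_width: 0.0398
```

Request:
move_arm(
  motion=[
    [40,[0,0,-0.4],0],
    [40,[0,0,-0.9],0],
    [40,[0,0,-1.4],0],
    [40,[0,0,-1.7],0],
    [40,[0.5,0,-1.8],0],
    [40,[1.2,0,-1.8],0],
    [40,[1.9,0,-1.8],0],
    [40,[2.4,0,-1.8],0],
    [40,[2.4,0,-1.8],0],
    [40,[2.4,0,-1.8],0],
  ],
)

```text
clock: 34.6
eef_pos: [0.3943, 0.1729, 0.2477]
tool_rot: [0.022, 1.0, 0.0, 0.001]
ft_force: [0.6, 0.0, 0.5]
grip_width: 0.0399
```

```bash
python3 pic.py scene m1 330 130 80 80 7.5; python3 pic.py top m1 380 150 90 80 7;python3 out.py
```

```text
t 34.7 p [0.3951 0.1728 0.2472] alpha 177.42 zt [ 0.0013  0.0005 -1.    ] F [ 0.4118 -0.5605  0.2269] w 39.8 j [23.6  5.5 -7.4 77.  -0.  26.2]
out 117.4 lat 1.0 z 247.2
```

View pics/scene_m1.png

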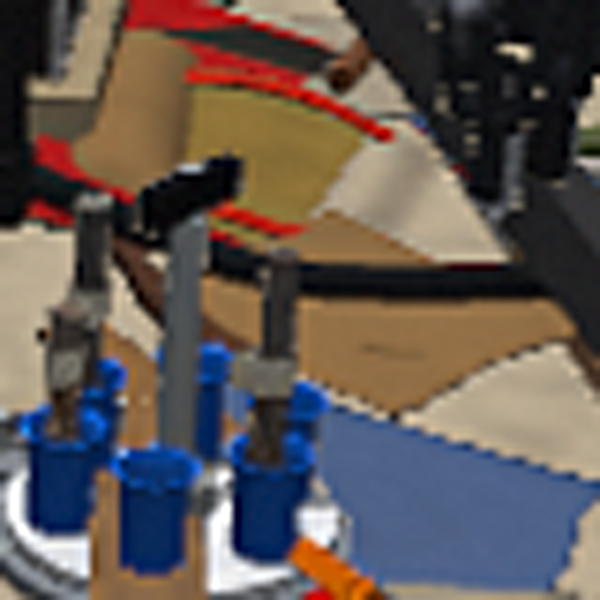

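View pics/top_m1.png

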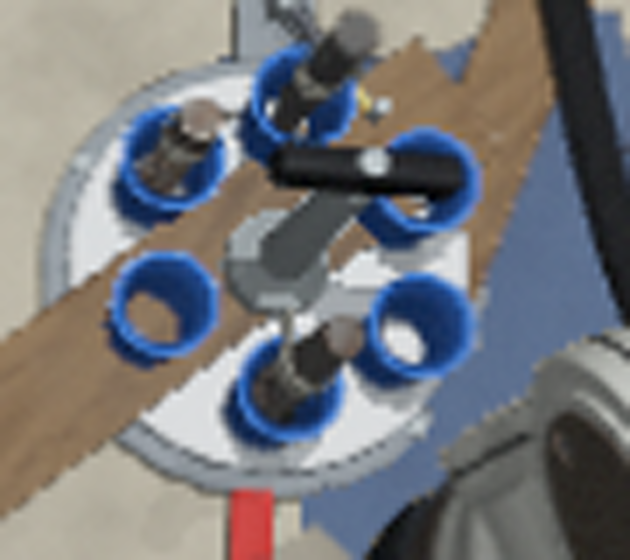

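```bash
python3 -c "
from h import *
s=lambda x,y:(330+x/7.5-.5,130+y/7.5-.5)
t=lambda x,y:(380+x/7-.5,150+y/7-.5)
print('stud top',tri(s(284,256),t(345,334)))
print('bar screw',tri(s(194,180),t(375,160)))
a,b=[onz('top',t(*q),.207) for q in [(275,166),(465,176)]];print(a,b,(a+b)/2,np.degrees(np.arctan2(*(a-b)[1::-1])))
from st import *
to(.573,.162,.25,86.5)"
```

```text
stud top (array([0.51406905, 0.16675957, 0.18246743]), np.float64(0.001500205390034182))
bar screw (array([0.57464471, 0.15776951, 0.20157201]), np.float64(0.0034781718877426432))
[0.57174543 0.19695901 0.207     ] [0.56949734 0.12676616 0.207     ] [0.57062139 0.16186258 0.207     ] 88.16559432590641
t 34.7 p [0.3951 0.1728 0.2472] alpha 177.42 zt [ 0.0013  0.0005 -1.    ] F [ 0.4118 -0.5605  0.2269] w 39.8 j [23.6  5.5 -7.4 77.  -0.  26.2]
shift [-3.565 -0.056 -0.051] roll 15.15
```

Request:
move_arm(
  motion=[
    [40,[0,0,0],1.4],
    [40,[0,0,0],2.8],
    [40,[-0.2,0,0],4.2],
    [40,[-0.7,0,0],5.6],
    [40,[-1.2,0,0],7],
    [40,[-1.7,0,0],8.4],
    [40,[-2.2,0,0],9.8],
    [40,[-2.7,0,0],11.2],
    [40,[-3.2,0,0],12.6],
    [40,[-3.55,-0.05,0],14],
  ],
)

```text
clock: 35.7
eef_pos: [0.5738, 0.1618, 0.2456]
tool_rot: [0.688, 0.726, -0.0, -0.0]
ft_force: [0.2, 0.3, -0.3]
grip_width: 0.0402
```

Request:
move_arm(
  motion=[
    [40,[0,0,0],0.9],
    [40,[0,0,0],0.9],
    [40,[0,0,0],0.9],
    [40,[0,0,0],0.9],
    [40,[0,0,0],0.9],
    [40,[0,0,0],0.9],
    [40,[0,0,0],0.9],
    [40,[0,0,0],0.9],
    [40,[0,0,0],0.9],
    [40,[0,0,0],0.9],
  ],
)

```text
clock: 36.7
eef_pos: [0.5713, 0.1622, 0.2468]
tool_rot: [0.719, 0.695, 0.0, 0.0]
ft_force: [-0.7, 0.4, 0.4]
grip_width: 0.0399
```

```bash
python3 pic.py scene n1 320 110 80 80 7.5; python3 pic.py top n1 380 150 90 80 7;python3 -c "
from st import *
to(.572,.162,.182,88)"
```

```text
t 36.8 p [0.5713 0.1622 0.2468] alpha 88.03 zt [ 0. -0. -1.] F [ 0.1126  0.6722 -0.1825] w 39.9 j [ 15.8  24.5  17.7  83.3  -0.  107.8]
shift [-0.003  0.014  1.296] roll 0.01
```

View pics/scene_n1.png

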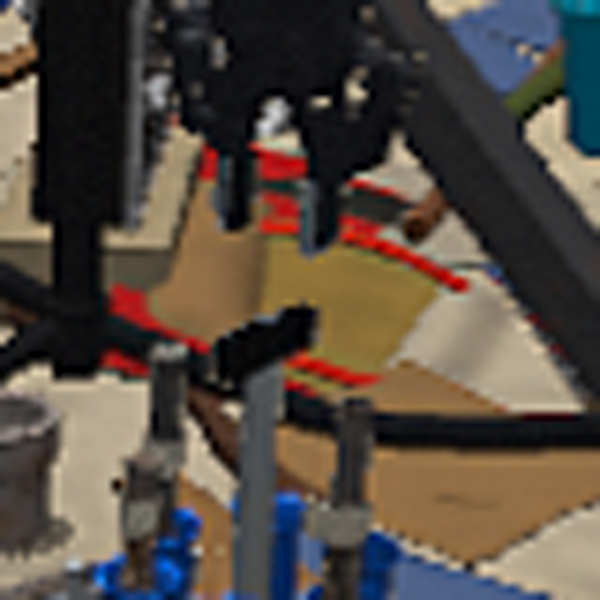

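View pics/top_n1.png

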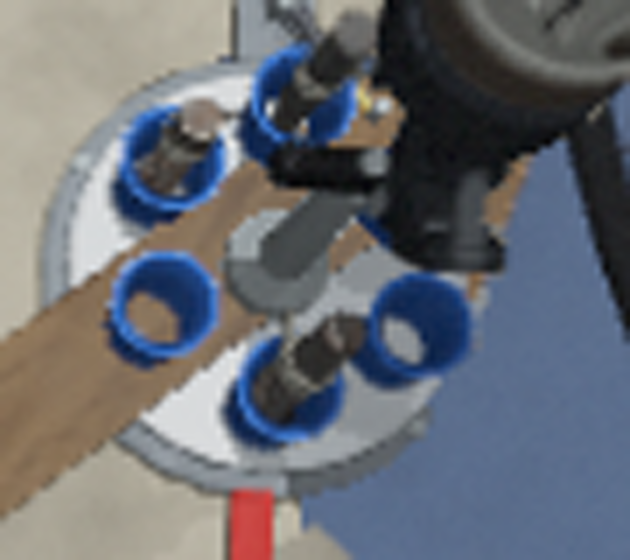

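Request:
move_arm(
  motion=[
    [40,[0,0.01,0.3],0],
    [40,[0,0.01,0.6],0],
    [40,[0,0.01,0.9],0],
    [40,[0,0.01,1.15],0],
    [40,[0,0.01,1.27],0],
    [40,[0,0.01,1.27],0],
    [30,[0,0.01,1.27],0],
    [24,[0,0.01,1.27],0],
    [18,[0,0.01,1.27],0],
    [8,[0,0.01,1.27],0],
  ],
)

```text
clock: 37.8
eef_pos: [0.5752, 0.1623, 0.1851]
tool_rot: [0.719, 0.695, 0.003, 0.003]
ft_force: [6.5, 0.3, 1.4]
grip_width: 0.0126
```

Request:
move_arm(
  motion=[
    [6,[0,0,0],0],
    [6,[0,0,0],0],
    [6,[0,0,0],0],
    [6,[0,0,0],0],
    [6,[0,0,0],-0.3],
    [6,[0,0,0],-0.7],
    [6,[0,0,0],-1.2],
    [6,[0,0,0],-1.8],
    [6,[0,0,0],-2.4],
    [6,[0,0,0],-3.0],
  ],
)

```text
clock: 38.8
eef_pos: [0.5745, 0.1622, 0.1851]
tool_rot: [0.601, 0.799, 0.002, 0.002]
ft_force: [4.4, -0.8, 1.5]
grip_width: 0.0129
```

```bash
python3 pic.py scene n2 320 110 80 80 7.5; python3 -c "
from st import *
to(.572,.162,.182,88)
print(get_obs()['ft_torque'])"
```

```text
t 38.85 p [0.5744 0.1622 0.1851] alpha 106.25 zt [ 0.0063  0.0006 -1.    ] F [ 5.3039 -1.0177  1.7823] w 12.7 j [15.8 25.8 10.6 74.4 -0.1 89.5]
shift [ 0.01  -0.048  0.062] roll 3.04
[-0.177  -0.755  -0.0757]
```

View pics/scene_n2.png

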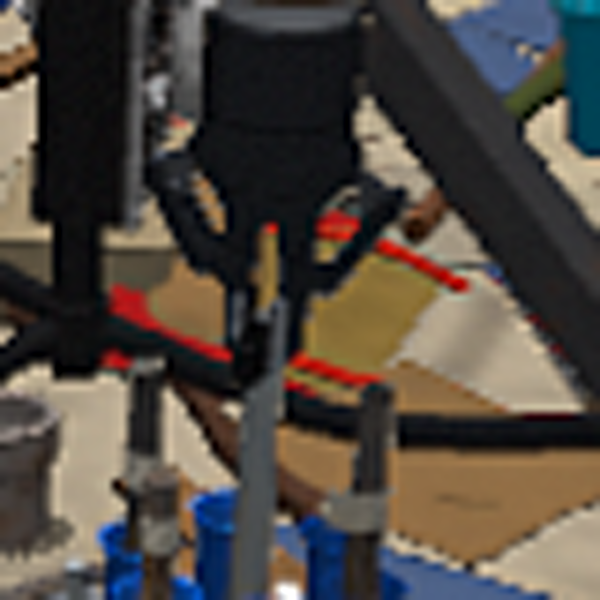

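Request:
move_arm(
  motion=[
    [6,[0,0.03,0],-0.6],
    [6,[0,0.05,0],-1.2],
    [6,[0,0.05,0],-1.8],
    [6,[0,0.05,0],-2.4],
    [6,[0,0.05,0],-3.0],
    [6,[0,0.05,0],-3.6],
    [6,[0,0.05,0],-4.3],
    [6,[0,0.05,0],-5.0],
    [6,[0,0.05,0],-5.7],
    [6,[0,0.05,0],-6.4],
  ],
)

```text
clock: 39.85
eef_pos: [0.5731, 0.1613, 0.1851]
tool_rot: [0.304, 0.953, -0.001, -0.0]
ft_force: [-5.0, -4.7, 8.7]
grip_width: 0.0123
```

Request:
move_arm(
  motion=[
    [6,[0,0,0],-0.25],
    [6,[0,0,0],-0.4],
    [6,[0,0,0],-0.4],
    [6,[0,0,0],-0.4],
    [6,[0,0,0],-0.4],
    [6,[0,0,0],-0.4],
    [6,[0,0,0],-0.4],
    [6,[0,0,0],-0.4],
    [6,[0,0,0],-0.4],
    [6,[0,0,0],-0.4],
  ],
)

```text
clock: 40.85
eef_pos: [0.573, 0.1612, 0.1851]
tool_rot: [0.286, 0.958, -0.001, -0.0]
ft_force: [-4.7, -5.9, 8.7]
grip_width: 0.0128
```

```bash
python3 pic.py top n3 380 150 90 80 7; python3 -c "
from st import *
to(.572,.162,.182,148)
print(get_obs()['ft_torque'])"
```

```text
t 40.9 p [0.5731 0.1612 0.1851] alpha 146.75 zt [-0.0009 -0.0025 -1.    ] F [-5.1727 -5.2355  7.6554] w 12.8 j [15.8 26.  10.9 75.  -0.1 49. ]
shift [0.027 0.002 0.061] roll -0.21
[-0.8788  1.0577 -0.0934]
```

View pics/top_n3.png

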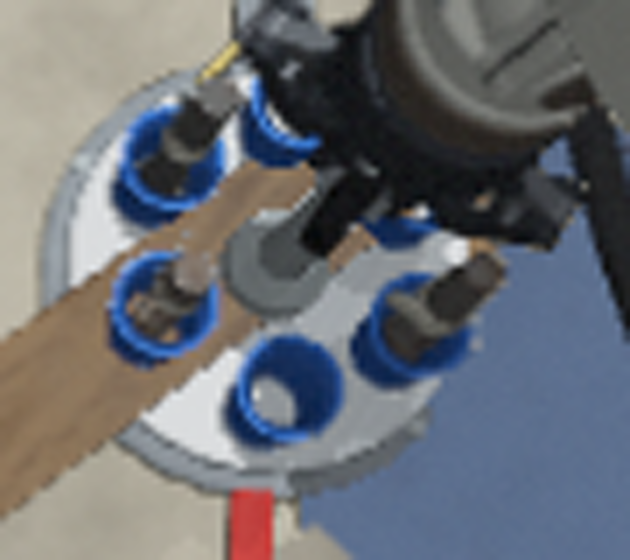

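Request:
move_arm(
  motion=[
    [16,[0,0,0],0],
    [22,[0,0,0],0],
    [30,[0,0,0],0],
    [38,[0,0,0],0],
    [38,[0,0,0],0],
    [38,[0,0,0],0],
    [38,[0,0,-0.2],0],
    [38,[0,0,-0.6],0],
    [38,[0,0,-1.0],0],
    [38,[0,0,-1.5],0],
  ],
)

```text
clock: 41.9
eef_pos: [0.5739, 0.1628, 0.2591]
tool_rot: [0.285, 0.958, -0.0, -0.0]
ft_force: [0.6, 0.9, -0.3]
grip_width: 0.0381
```

Request:
move_arm(
  motion=[
    [38,[0,0,-0.4],0],
    [38,[0.5,0.2,-0.6],0],
    [38,[1.2,0.5,-0.6],0],
    [38,[1.9,0.8,-0.6],0],
    [38,[2.6,1.1,-0.6],0],
    [38,[3.2,1.4,-0.6],0],
    [38,[3.4,1.5,-0.6],0],
    [38,[3.4,1.5,-0.6],0],
    [38,[3.4,1.5,-0.6],0],
    [38,[3.4,1.5,-0.6],0],
  ],
)

```text
clock: 42.9
eef_pos: [0.4737, 0.3175, 0.2884]
tool_rot: [0.286, 0.958, -0.0, 0.0]
ft_force: [-0.5, -1.0, -0.7]
grip_width: 0.0382
```

```bash
python3 pic.py scene z1 290 110 120 100 6.6; python3 pic.py top z1 320 140 150 120 5.3; python3 -c "
from st import *
st()"
```

```text
t 43.0 p [0.4737 0.3175 0.2883] alpha 146.71 zt [ 0.0001 -0.0002 -1.    ] F [ 0.1794  0.0355 -0.4529] w 38.1 j [33.8 21.3 19.  87.8 -0.  67.1]
```

View pics/scene_z1.png

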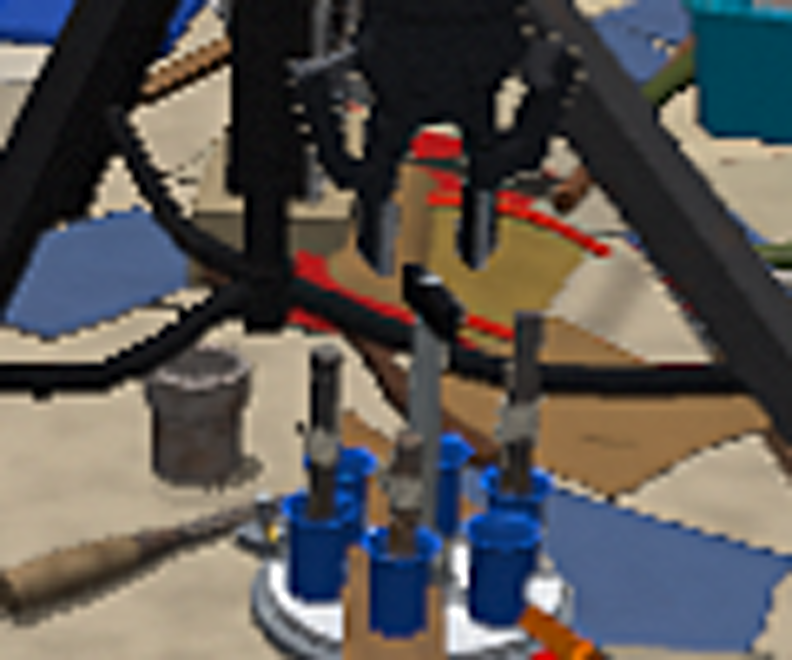

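View pics/top_z1.png

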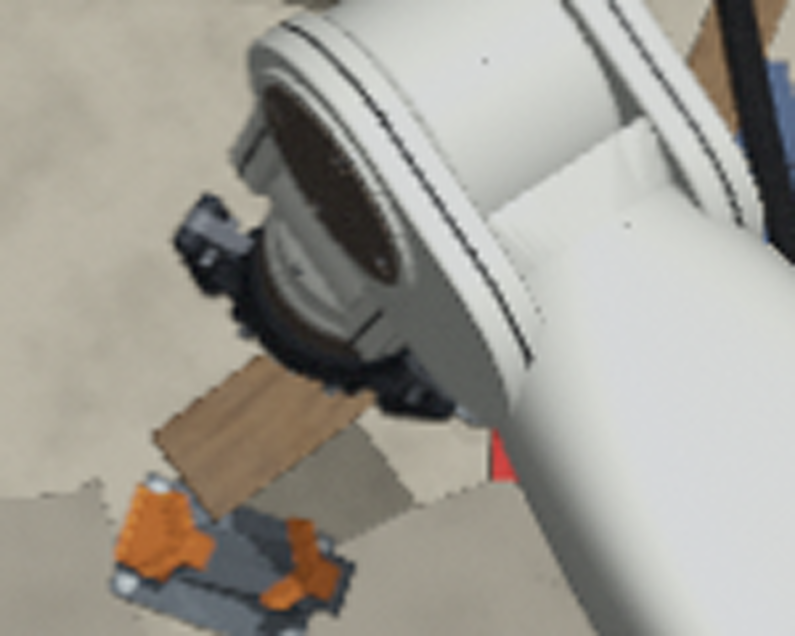

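Request:
move_arm(
  motion=[
    [38,[0.5,0.5,0],0],
    [38,[1,1,0],0],
    [38,[1.5,1.5,0],0],
    [38,[2,2,0],0],
    [38,[2.5,2.2,0],0],
    [38,[2.8,2.2,0],0],
    [38,[2.8,2.2,0],0],
    [38,[2.8,2.2,0],0],
    [38,[2.8,2.2,0],0],
    [38,[2.8,2.2,0],0],
  ],
)

```text
clock: 44.0
eef_pos: [0.4169, 0.4861, 0.2888]
tool_rot: [0.286, 0.958, 0.0, 0.0]
ft_force: [-0.2, -0.2, -0.2]
grip_width: 0.0383
```

```bash
python3 pic.py top z2 320 140 150 120 5.3;  python3 -c "
from st import *
st()"
```

```text
t 44.05 p [0.4168 0.4863 0.2887] alpha 146.72 zt [ 0.0005  0.0002 -1.    ] F [ 0.3219  0.039  -0.1486] w 38.0 j [49.4 30.4 33.3 92.8 -0.  82.7]
```

View pics/top_z2.png

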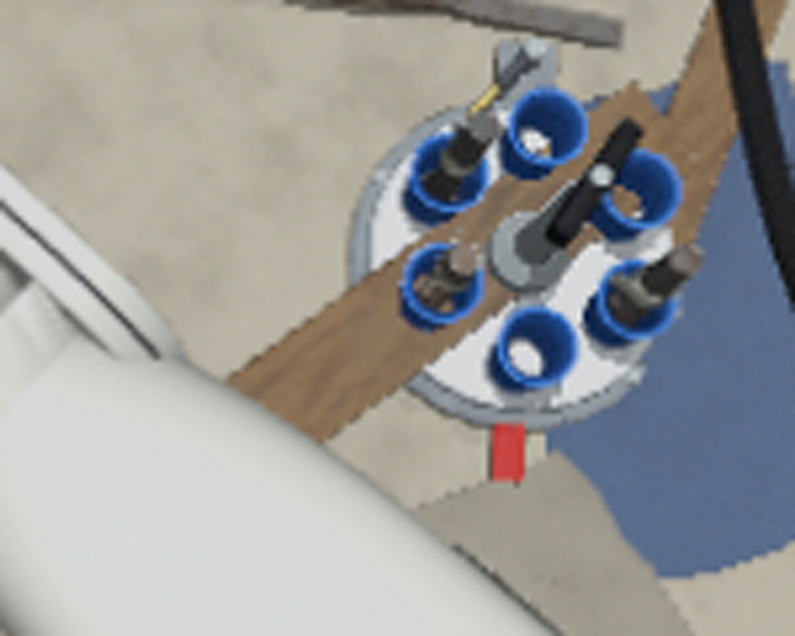

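```bash
python3 -c "
from h import *
t=lambda x,y:(320+x/5.3-.5,140+y/5.3-.5)
a,b=[onz('top',t(*q),.207) for q in [(560,238),(630,127)]];print(np.degrees(np.arctan2(*(a-b)[1::-1])), 'load rim',onz('top',t(537,347),.0765))
from workcell import *
print(job_done())"
```

```text
147.25765833542926 load rim [0.51310715 0.16552107 0.0765    ]
the job is handed in; nothing more can be done
None
```

I racked the stud, turned the carousel one click anticlockwise, and handed the job in at about 44 s of the 72 s allowed. `job_done()` gave no verdict.

1. **Angled rest:** I tried the plain end first, put the stud back down, and gripped it by the threaded half instead. I tipped it into the saddles and slid it down until the force jumped to about 53 N at the foot plate, then let go. The picture showed it lying in both saddles with the threaded end at the foot plate.
2. **Socket:** I took it by the plain end, used the socket mouth to bring it upright, and lowered it until it met the floor. After I let go, the stud's top measured 182.5 mm above the table; 183.5 mm means fully seated. It leans slightly, as the loose fit allows.
3. **Carousel:** I gripped the bar and turned it until the tool had gone round nearly 59°. After release the bar measured about 59° from its start (click at 60°). The next, empty socket is at the red mark, within about 1 mm of where the load socket's rim was.

The last pictures showed the stud still standing in its socket and the gripper clear of everything, with near-zero wrist force. I never reached for the chisel, screwdriver, wood block or pink look-alike, but I did not measure their positions again at the end.

Two readings disagreed slightly:
- **Stud in the rest:** the cameras put its upper end about 4 mm lower than its nominal height.
- **Brown plank:** in the pictures it appears to pass through the carousel. I treated it as scenery, and nothing touched it.

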